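# Set the spring tester to its mark and clamp it

## Task

On the spring tester, press the knob down until its clutch grips, firmly but without forcing it, and turn it clockwise until the sprung arm's pointer stands opposite the upright set mark; then let the knob go. Move the arm only by the knob, never by touching it. Only then push the clamp lever all the way over, away from the robot, to lock the setting, without disturbing the weight, the spanner or the brass bowl.

Things in the scene. Friction and masses are not known exactly. Their poses are not given: they have to be found in the camera images.
- tester: Grey spring tester fixed to the bench: base plate 270 (x) by 370 (y) by 20 mm; black 84 mm square gearbox (top 75 mm above the bench) under the knob at the near right. Origin: centre of the plate's underside; z up, x away from the robot (yaw within 0.35 rad), y left. In this frame the knob axis is at (-50,-80) mm, the arm's pivot at (50,110), the clamp lever's hinge at (-40,110).
- works: Gearbox insides, hidden under the knob; origin as the tester's. The sprung clutch plate lies 2 to 13 mm below the knob's clutch feet: the gap differs each time, is not visible and must be felt. From contact the push rises steeply, from 3 N by 4 N per mm. Under about 5 N on the clutch (8 N once the arm is well bent) it slips; 10 to 15 N drives it surely; over 22 N damages it.
- plunger: Sliding stem that carries the knob. Origin on the knob's axis at the underside of its disc, 95 mm above the bench at rest; it sinks as the knob is pressed (18 mm at most). A light return spring, 2 N plus 0.12 N per mm, lifts the let-go knob, so the hand feels 2 to 4 N more than the clutch: 13 to 18 N in all is right, over about 24 N damages the clutch.
- knob_grip (a point): Middle of the knob's grip bar, on the knob's vertical axis, 120 mm above the bench at rest. Black knob: a disc 68 mm across, 8 mm thick (upper face 17 mm below this point) with an upright straight grip bar on it, 60 mm long, 14 mm wide, 30 mm high (top 13 mm above this point). The point's x axis runs along the bar, y across it, z up.
- knob (a joint): Knob angle, rad, growing clockwise from above. Unpressed it idles both ways and moves nothing, so it may be let up, turned back and pressed again. Pressed onto the clutch, each rad clockwise swings the arm 0.07 rad (11.5 mm at the pointer); turned back while pressed it brings the arm back. Let up, the arm stays where it is.
- pointer_tip (a point): End of the thin black pointer on the sprung arm (flat steel bar 18 mm high, 50 mm above the bench, over the plate's far part), 165 mm from the arm's pivot. At the start the arm lies along the tester's -y; as the knob is turned in, the pointer swings away from the robot, to the tester's +x.
- mark_tip (a point): Set mark: where the pointer's end stands when opposite the middle of the mark, 165 mm from the same pivot. The mark is a plain upright aluminium post, 8 mm wide, 34 mm high, just beyond the pointer's end, on a flat aluminium index arm under the sprung arm. Fixed during the work, 21 to 41 mm beyond the pointer's first place.
- clamp (a joint): Clamp lever angle, rad: 0 to 0.15 at the start (leaning 0.5 to 0.35 rad from upright towards the robot), 1.0 fully over against its stop (leaning 0.5 rad away, to the tester's +x). It stays where it is left; about 1 N at its ball moves it.
- clamp_tip (a point): Centre of the ball, 26 mm across, on the end of the clamp lever: a steel rod 10 mm thick, 75 mm from its hinge to the ball's centre. The hinge lies 42 mm above the bench and turns about the tester's y axis.
- weight: Bystander: steel calibration weight, 64 mm across, 60 mm high, with a stepped neck; loose. Origin under its centre.
- spanner: Bystander: loose steel spanner lying on the bench. Origin under its middle.
- nutcup: Bystander: loose brass bowl, 70 mm across, 50 mm high. Origin under its centre.
- beam: The sprung arm itself: flat steel bar 4 mm wide, 18 mm high, about 140 mm long with a black pointer 25 mm long at its end. Origin on its pivot, 41 mm above the bench; the arm runs along its own -y. It must not be touched: it is moved by the knob alone.

How it is judged:
By the outcome, as a careful person would: the job done as asked, in the order asked, and still so for the second after the job is handed in, with the robot touching nothing.
It also fails if it takes over 72 s, if anything falls off the work surface, if the arm or the gripper's body presses on something with over 40 N, if the wrist force passes 120 N, or if a joint passes its speed limit or range.

## Robot

A 6-joint arm with a two-finger parallel gripper is mounted at the origin on the work surface. World frame = base frame: x ahead of the robot, y to its left, z up, the work surface at z = 0. Lengths are in m, angles in degrees, forces in N, time in s.
With the tool pointing down it reaches from about 0.4 to 0.825 m from the base axis. Payload 7 kg.
Tool frame: the origin (TCP) lies at the very end of the fingers, on their centre line; the grasp point (between the pads) lies hold_point_z behind it (hold_point_z is the distance from the TCP to the grasp point, in m); z points along the fingers, y is the direction in which the jaws open and shut (so a half turn about z gives the same grasp; the last joint's range is limited). The gripper opens to 88 mm and grips with 3 to 60 N. Pads are 19 mm wide; open, the fingers measure 130 mm over their backs; the gripper's body (78 mm by 193 mm) begins 47 mm behind the grasp point.
Start: joints at [86.981, 20.546, 0.682, 0, -70.136, -16.507], TCP at [0.226, 0.636, 0.195] pointing down, gripper open.
Joint ranges: [-176.03, 176.03], [-82.01, 121.73], [-58.28, 71.71], [-173.87, 95.51], [-174.79, -0.11], [-173.66, 173.66]. Speed limits (degrees/s): [136.94, 136.94, 172.46, 180, 180, 180].

## Interface

Orientations are given as [roll, pitch, yaw] about the fixed x, y, z axes, in that order (R = Rz(yaw) Ry(pitch) Rx(roll)).
In Python, from plant import get_obs, snapshot, close_job, hold_point_z gives the robot as it stands. The module is installed in compiled form; this text tells all that it offers.
- The arm moves only by the tool jog_arm, never from a script. Its argument "commands" is a list of rows, each a list of 4 numbers: the shift along the world's x, y, z in mm, then the turn about the world's z in degrees. In form: [[x, y, z, turn], ...]. A call has exactly 10 rows; each row shifts and turns the commanded pose from where the row before left it; what a row does not reach is not made up. A row lasts 1/12 s, in which the tool goes at most 41.7 mm and 7.16 degrees, less where a joint would pass 70% of its speed; a pose out of reach is approached as far as the arm can. A call is refused whole if a number of a shift passes 41.7 or a number of a turn 7.16, either way. A call with a gripper value outside its range is refused whole. "fingers" is the finger opening in mm, from 0 to 87.6, set as the call begins (left out, the last holds). The fingers move at their own pace and stop on an object; the grip force is fixed at half the most. Time passes only in rows, so rows that do not move let the fingers close, or fill a call up. It gives the time, the measured TCP pose, the force and the opening at its end, in the units of the state.
- get_obs(): the state, without advancing time (a new reading comes with each control period).
- snapshot(name): name is "scene" or "top" or "wrist"; returns a dict with "image" (400x640x3 uint8, red, green, blue), "fov_y" (degrees; the focal length in pixels is half the picture's height over the tangent of half this angle, whatever the lens; pixels are square), "cx", "cy" (the principal point, pixels), "rvec" (rotation vector, rad) and "tvec" (3), from world to camera coordinates, as OpenCV has them; the wrist camera has in their place "mount" (4x4, takes a point from camera to tool coordinates, whose origin is the TCP and whose axes are the flange's). Camera axes: x right, y down, z forward; pixel columns grow to the right and rows downward; lengths in m; the calibration is good to about 2 mm. A picture is of the moment at which its call begins: read the wrist's pose just before it. There is no depth.
- close_job(): hands the job in, once; it reports no verdict.
The state is a dict: "clock": time; "joint_pos": joint angles; "qvel": joint speeds; "tau": joint torques, N m; "tool_pos": TCP position; "orientation": TCP orientation; "force": force on the tool from outside, world axes, zero at the start; "moment": the same for the moment, N m; "opening": finger opening in m.
Only numpy, scipy, OpenCV 4.12 (cv2) and the standard library are available. Lean on these libraries where they do the work, as an engineer would, in place of code of your own. Each camera call takes 0.05 s, during which the arm holds its last target.

## Working session

There is one attempt and no reset: what is moved stays moved. The work goes in short steps, Python scripts to look and compute and a tool call to move; the robot and the scene stay as the last step left them, time stands still between calls to the robot, and variables do not carry over. Pictures are saved under pics/ and viewed, and the job is handed in when it is done.

Besides the shell and the picture viewer there is one more tool, called after "Request:" by a JSON object that holds its "name" and its "arguments", one argument or row to a line. jog_arm: Moves the arm, as the interface text tells. Its arguments: {"type":"object","properties":{"commands":{"type":"array","items":{"type":"array","items":{"type":"number"}}},"fingers":{"type":"number"}},"required":["commands"]}

```bash
mkdir -p pics; ls; cat > h.py <<'E'
import numpy as np,cv2
from plant import get_obs,snapshot,close_job,hold_point_z
from scipy.spatial.transform import Rotation as Rn
def cam(s,obs=None):
    im=s["image"];f=im.shape[0]/2/np.tan(np.radians(s["fov_y"])/2)
    K=np.array([[f,0,s["cx"]],[0,f,s["cy"]],[0,0,1]])
    if "rvec" in s:
        R=cv2.Rodrigues(np.array(s["rvec"],float))[0];t=np.array(s["tvec"],float).ravel()
    else:
        M=np.array(s["mount"]);T=np.eye(4)
        T[:3,:3]=Rn.from_euler('xyz',obs["orientation"],degrees=True).as_matrix();T[:3,3]=obs["tool_pos"]
        C=np.linalg.inv(T@M);R=C[:3,:3];t=C[:3,3]
    return K,R,t
def proj(c,P):
    K,R,t=c;p=(np.atleast_2d(P)@R.T+t)@K.T;return p[:,:2]/p[:,2:]
def onz(c,uv,z):
    K,R,t=c;o=-R.T@t;d=R.T@np.linalg.solve(K,[uv[0],uv[1],1.]);return o+d*(z-o[2])/d[2]
def save(s,name,crop=None,sc=1):
    im=s["image"][:,:,::-1]
    if crop: x0,y0,x1,y1=crop;im=im[y0:y1,x0:x1]
    if sc!=1: im=cv2.resize(im,None,fx=sc,fy=sc,interpolation=cv2.INTER_CUBIC)
    cv2.imwrite(f"pics/{name}.png",im)
E
python3 - <<'E'
from h import *
import pickle
o=get_obs();print(o);print(hold_point_z)
D={}
for n in("scene","top","wrist"):
    s=snapshot(n);save(s,n+"0");D[n]=s;c=cam(s,o);print(n,s["fov_y"],-c[1].T@c[2])
pickle.dump((D,o),open("s0.pkl","wb"))
E
```

```text
pics
{'clock': 0.0, 'joint_pos': array([ 8.69806476e+01,  2.05904009e+01,  6.35374195e-01, -1.93180730e-02,
       -7.01358360e+01, -1.65057096e+01]), 'qvel': array([-0.03358813,  0.01379671,  0.02944323, -0.06003368,  0.09161035,
       -0.08570043]), 'tau': array([ 1.12979040e-03, -5.82721853e+01,  2.93051022e+01,  6.99689895e+00,
        6.87344917e-03, -1.71944484e-04]), 'tool_pos': array([0.22546603, 0.63567381, 0.19384908]), 'orientation': array([ 1.79907722e+02, -8.40540290e-03, -1.95316338e+01]), 'force': array([ 0.27994678, -0.42137253,  0.16397151]), 'moment': array([-0.0133897 ,  0.06173175, -0.00791964]), 'opening': 0.08757752172837752}
0.0188
scene 46.69812217905484 [1.24261706 0.12402517 1.11463977]
top 48.0998455596783 [0.53633311 0.00698516 1.28865207]
wrist 60.077062235671825 [0.29083317 0.6131714  0.38418501]
```

View pics/scene0.png

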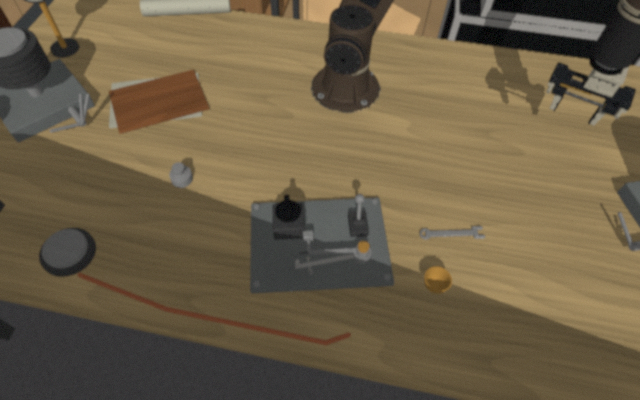

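View pics/top0.png

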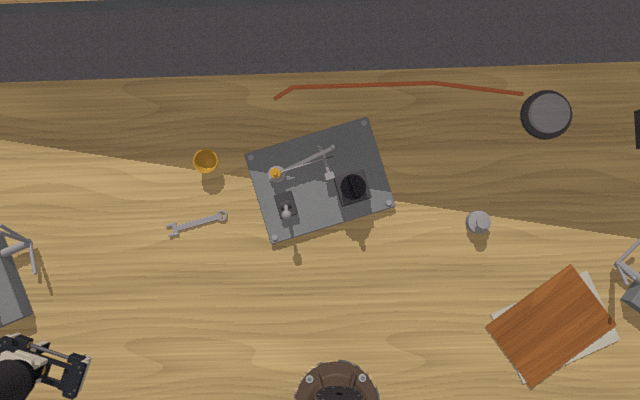

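View pics/wrist0.png

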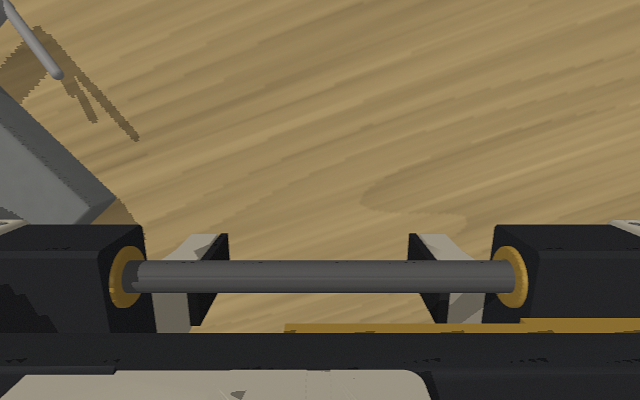

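```bash
python3 - <<'E'
from h import *
import pickle
D,o=pickle.load(open("s0.pkl","rb"))
save(D["top"],"top0z",(235,105,405,250),4.5)
save(D["scene"],"scene0z",(240,180,400,300),5)
E
```

```text
(no output)
```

View pics/top0z.png

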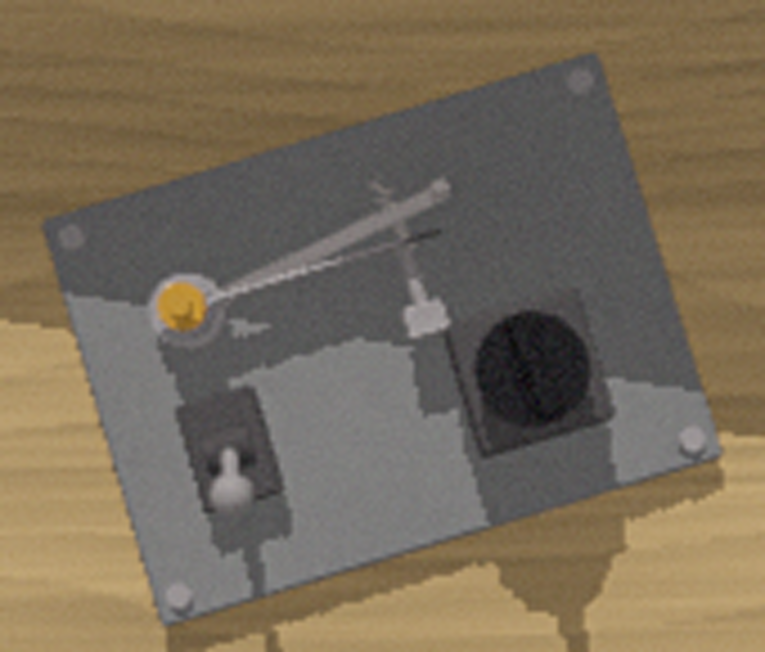

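View pics/scene0z.png

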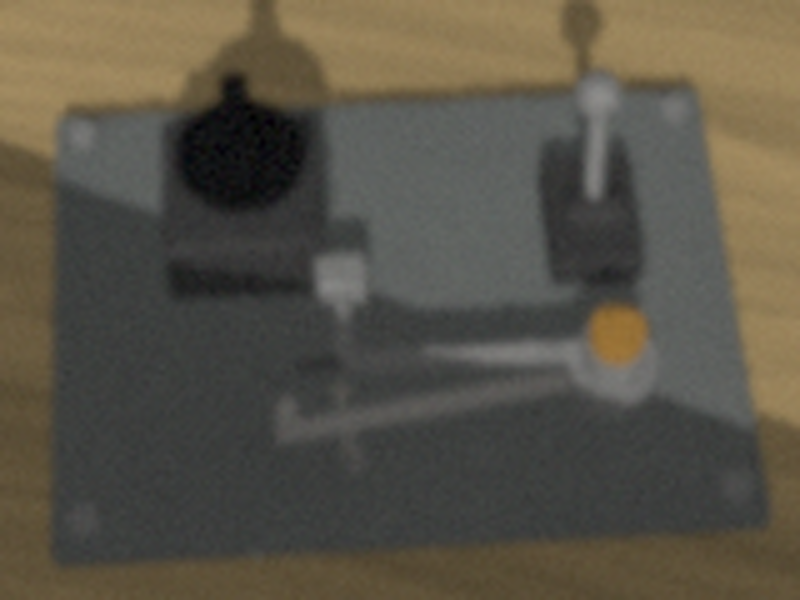

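```bash
cat >> h.py <<'E'
from scipy.optimize import least_squares
def tw(p,P):
    P=np.atleast_2d(P).astype(float)/1000;c,s=np.cos(p[2]),np.sin(p[2])
    return np.c_[p[0]+c*P[:,0]-s*P[:,1],p[1]+s*P[:,0]+c*P[:,1],P[:,2]]
E
python3 - <<'E'
from h import *
import pickle
D,o=pickle.load(open("s0.pkl","rb"))
ct=cam(D["top"]);cs=cam(D["scene"])
uz=np.array([[45,217],[597,55],[721,458],[165,625]])/4.5+[235,105]
uz2=np.array([[770,525],[52,565],[68,108],[690,82]])/5+[240,180]
C=np.array([[135,185,20],[135,-185,20],[-135,-185,20],[-135,185,20]])
for n,cc,u in(("top",[ct],[uz]),("scene",[cs],[uz2]),("both",[ct,cs],[uz,uz2])):
    f=lambda p:np.concatenate([(proj(c,tw(p,C))-v).ravel() for c,v in zip(cc,u)])
    r=least_squares(f,[.6,0,.3]);print(n,r.x,np.round(r.fun,1))
p=r.x;np.save("p.npy",p)
for nm,q in dict(knob=[-50,-80,133],pivot=[50,110,50],pt=[50,-55,50],hinge=[-40,110,42]).items():
    print(nm,tw(p,q),proj(ct,tw(p,q)),proj(cs,tw(p,q)))
im=D["top"]["image"][165:215,325:380].astype(float)
im=np.clip((im-5)*4,0,255).astype(np.uint8)
cv2.imwrite("pics/knobz.png",cv2.resize(im,None,fx=10,fy=10,interpolation=cv2.INTER_CUBIC))
E
```

```text
top [0.63111096 0.0277514  0.26236455] [-0.9  0.1  0.8 -1.   1.   0.3 -1.   0.6]
scene [0.63394602 0.03232667 0.26601514] [ 1.1 -0.8 -0.6 -1.5 -2.5  1.3  2.   1. ]
both [0.63240827 0.03013584 0.26418074] [-1.8 -0.1 -0.1 -1.5  0.2 -0.3 -1.7  0.2  0.2 -1.4 -1.4 -2.3 -3.   0.7
  1.4  0.6]
knob [[ 0.60503242 -0.06014463  0.133     ]] [[353.2940894  185.95414416]] [[287.1001006  203.25390278]]
pivot [[0.65195057 0.14937551 0.05      ]] [[275.59931229 173.02165973]] [[362.31887843 249.94378356]]
pt [[ 0.69503513 -0.00990011  0.05      ]] [[332.5203302  155.91453593]] [[298.89200098 252.83973247]]
hinge [[0.56507296 0.12587484 0.042     ]] [[285.06723523 204.12461265]] [[358.07096895 222.11217586]]
```

View pics/knobz.png

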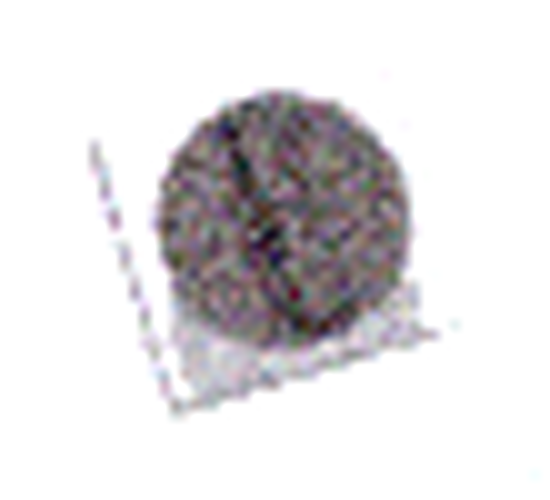

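The pictures show the tester right of centre, with yaw about 15°. In the top view the knob is at px (353,186), the lever ball at (286,212), the pointer near (332,157), and the weight, spanner and bowl are clear of it. I'm moving over the knob now.

Request:
{"name": "jog_arm", "arguments": {
  "commands": [
    [19,-34.8,5,2],
    [19,-34.8,5,2],
    [19,-34.8,5,2],
    [19,-34.8,5,2],
    [19,-34.8,5,2],
    [19,-34.8,5,2],
    [19,-34.8,5,2],
    [19,-34.8,5,2],
    [19,-34.8,5,2],
    [19,-34.8,5,2]
  ]
}}

```text
clock: 0.98
tool_pos: [0.4159, 0.2862, 0.2451]
orientation: [-180.0, -0.0, 0.6]
force: [1.5, 0.2, 0.1]
opening: 0.0874
```

Request:
{"name": "jog_arm", "arguments": {
  "commands": [
    [19,-34.8,0,2],
    [19,-34.8,0,2],
    [19,-34.8,0,2],
    [19,-34.8,0,2],
    [19,-34.8,0,2],
    [19,-34.8,0,2],
    [19,-34.8,0,2],
    [19,-34.8,0,2],
    [19,-34.8,0,2],
    [19,-34.8,0,2]
  ]
}}

```text
clock: 1.82
tool_pos: [0.6061, -0.0618, 0.2446]
orientation: [-180.0, 0.0, 20.6]
force: [1.5, 1.3, 0.8]
opening: 0.0875
```

Request:
{"name": "jog_arm", "arguments": {
  "commands": [
    [0,0,0,0],
    [0,0,0,0],
    [0,0,0,0],
    [0,0,0,0],
    [0,0,0,0],
    [0,0,0,0],
    [0,0,0,0],
    [0,0,0,0],
    [0,0,0,0],
    [0,0,0,0]
  ]
}}

```text
clock: 2.65
tool_pos: [0.6056, -0.0596, 0.2449]
orientation: [180.0, -0.0, 20.5]
force: [1.2, -0.5, -0.2]
opening: 0.0876
```

```bash
python3 - <<'E'
from h import *
import pickle
o=get_obs();s=snapshot("wrist");pickle.dump((s,o),open("w1.pkl","wb"));save(s,"w1")
print(o)
c=cam(s,o);p=np.load("p.npy")
for nm,q in dict(knob=[-50,-80,133],pivot=[50,110,50],pt=[50,-55,50],hinge=[-40,110,42],c1=[135,-185,20],c2=[-135,-185,20],c3=[135,185,20]).items():
    print(nm,proj(c,tw(p,q)))
E
```

```text
{'clock': 2.65, 'joint_pos': array([ 1.27525731e+01,  1.27421064e+01, -3.65385684e+00,  2.69627866e-04,
       -7.35920642e+01,  9.77427430e+01]), 'qvel': array([-0.23241625,  0.20360745,  0.02346343,  0.01365769,  0.04438994,
        0.0170065 ]), 'tau': array([ 8.96156626e-02, -4.82297266e+01,  2.99821436e+01,  7.01412410e+00,
        7.29326857e-02, -1.17119111e-03]), 'tool_pos': array([ 0.60561627, -0.05958724,  0.24488194]), 'orientation': array([ 1.79998131e+02, -1.18285172e-02,  2.04953925e+01]), 'force': array([ 1.19129486, -0.4785678 , -0.21307717]), 'moment': array([-0.06879403, -0.00595502, -0.00413938]), 'opening': 0.08756906739527485}
knob [[318.5789825  187.83641448]]
pivot [[145.87134032  60.2398239 ]]
pt [[303.68303357  75.75607427]]
hinge [[151.98254084 145.88966361]]
c1 [[430.84719231   7.3218905 ]]
c2 [[393.835704   239.68622512]]
c3 [[ 85.40077196 -28.55681   ]]
```

View pics/w1.png

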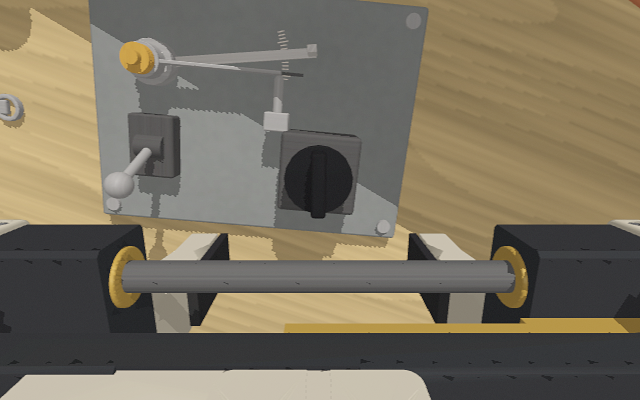

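```bash
python3 - <<'E'
from h import *
import pickle
s,o=pickle.load(open("w1.pkl","rb"))
save(s,"w1a",(90,20,340,140),3.2)
im=s["image"].copy();im2=np.clip(im.astype(float)*2.5,0,255).astype(np.uint8)
s["image"]=im2;save(s,"w1b",(260,110,400,245),4.4)
E
```

```text
(no output)
```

View pics/w1a.png

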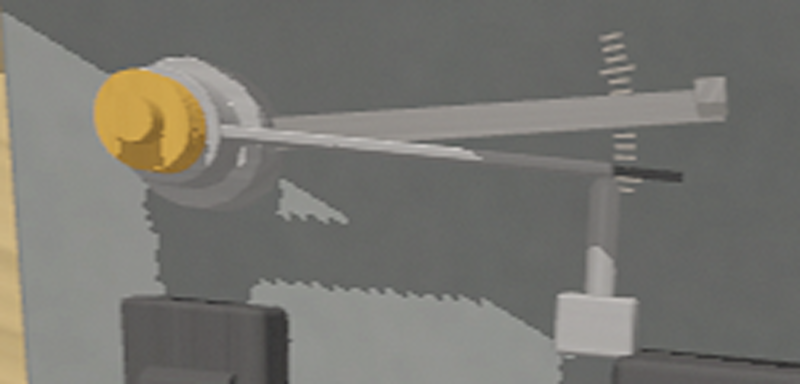

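View pics/w1b.png

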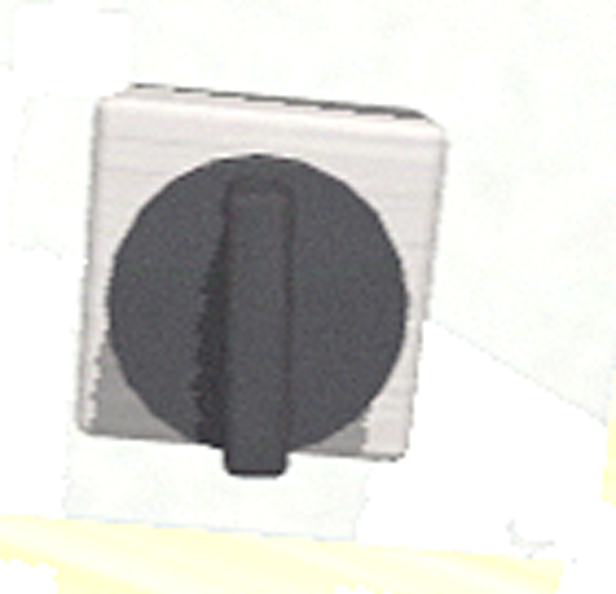

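```bash
python3 - <<'E'
from h import *
import pickle
s,o=pickle.load(open("w1.pkl","rb"));c=cam(s,o);p=np.load("p.npy")
a=onz(c,np.array([262,183])/4.4+[260,110],.133);b=onz(c,np.array([258,474])/4.4+[260,110],.133)
print("bar",a,b,(a+b)/2,np.linalg.norm(a-b),np.degrees(np.arctan2(*(a-b)[1::-1])))
# disc: center
d=onz(c,np.array([258,304])/4.4+[260,110],.103);print("disc",d)
print("knob pred",tw(p,[-50,-80,103]))
# refined tester by wrist: corners
uw=np.array([[428,8],[391.5,238.5],[103,212]])
C=np.array([[135,-185,20],[-135,-185,20],[-135,185,20]])
f=lambda q:np.r_[(proj(c,tw(q,C))-uw).ravel()]
r=least_squares(f,p);print(r.x,r.fun,tw(r.x,[-50,-80,103]),np.degrees(r.x[2]))
# pointer tip, post
w=r.x
z=lambda x,y:np.array([x,y])/3.2+[90,20]
piv=tw(w,[50,110,50])[0]
pt=onz(c,z(682,177),.05);print("ptr",pt,np.linalg.norm((pt-piv)[:2]),"pred",tw(w,[50,-55,50]))
def loc(P):
    R=np.array([[np.cos(w[2]),np.sin(w[2])],[-np.sin(w[2]),np.cos(w[2])]]);return R@(P[:2]-w[:2])*1000
print("loc ptr",loc(pt))
for zz in(.05,.06,.067,.07,.075): 
    m=onz(c,z(711,84),zz);l=loc(m)-[50,110];print(zz,l,np.hypot(*l),np.degrees(np.arctan2(l[0],-l[1])))
E
```

```text
bar [ 0.63572332 -0.04958247  0.133     ] [ 0.57869761 -0.07003623  0.133     ] [ 0.60721046 -0.05980935  0.133     ] 0.060582899176965875 19.73170503819069
disc [ 0.60678536 -0.05959203  0.103     ]
knob pred [[ 0.60503242 -0.06014463  0.103     ]]
[0.63248808 0.03205076 0.26263536] [ 1.41711026 -1.12800755  0.79550212  0.83621987 -2.42447328  1.30808387] [[ 0.60497274 -0.05818729  0.103     ]] 15.047897797239164
ptr [ 0.69524524 -0.00919963  0.05      ] 0.16612932424746757 pred [[ 0.69505299 -0.00808192  0.05      ]]
loc ptr [ 49.89546917 -56.12929136]
0.05 [  29.03078468 -173.07846425] 175.49627131791823 9.521697371715153
0.06 [  27.47765428 -173.38491751] 175.54871433305362 9.005216203095344
0.067 [  26.390463   -173.59943479] 175.5939073434492 8.643882909908529
0.07 [  25.92452387 -173.69137077] 175.61541281102262 8.489085436536874
0.075 [  25.14795867 -173.8445974 ] 175.65410290944848 8.23117750393276
```

Request:
{"name": "jog_arm", "arguments": {
  "commands": [
    [1,0,-14,-0.8],
    [0,0,-14,0],
    [0,0,-14,0],
    [0,0,-14,0],
    [0,0,-14,0],
    [0,0,-14,0],
    [0,0,-14,0],
    [0,0,-14,0],
    [0,0,-14,0],
    [0,0,0,0]
  ]
}}

```text
clock: 3.53
tool_pos: [0.6047, -0.06, 0.1158]
orientation: [-179.9, 0.3, 19.6]
force: [-0.3, 0.5, -1.0]
opening: 0.0877
```

Request:
{"name": "jog_arm", "arguments": {
  "commands": [
    [0,0,-6,0],
    [0,0,-6,0],
    [0,0,0,0],
    [0,0,0,0],
    [0,0,0,0],
    [0,0,0,0],
    [0,0,0,0],
    [0,0,0,0],
    [0,0,0,0],
    [0,0,0,0]
  ]
}}

```text
clock: 4.37
tool_pos: [0.6067, -0.0599, 0.1069]
orientation: [180.0, -0.0, 19.7]
force: [0.2, 0.5, -0.1]
opening: 0.0878
```

```bash
python3 - <<'E'
from h import *
o=get_obs();print(o["tool_pos"],o["orientation"],o["force"],o["moment"],o["joint_pos"])
s=snapshot("wrist");save(s,"w2");s=snapshot("scene");save(s,"s2",(230,130,410,300),4)
E
```

```text
[ 0.60666132 -0.05985479  0.10687419] [ 1.79998774e+02 -1.04017888e-02  1.96719795e+01] [ 0.24547471  0.51604147 -0.10956356] [-0.06439884 -0.05109309  0.00521821] [ 1.27036711e+01  1.84126269e+01 -1.46451521e+01 -5.37525153e-05
 -5.69317473e+01  9.69683376e+01]
```

View pics/w2.png

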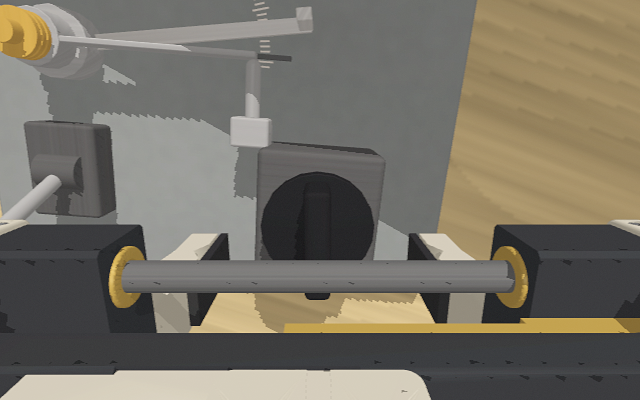

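View pics/s2.png

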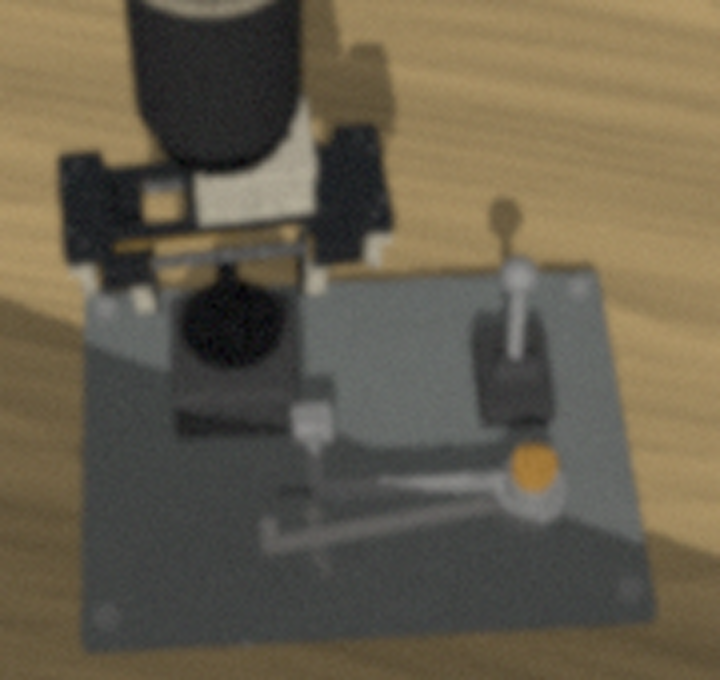

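Request:
{"name": "jog_arm", "arguments": {
  "commands": [
    [0,0,-1,0],
    [0,0,0,0],
    [0,0,0,0],
    [0,0,0,0],
    [0,0,0,0],
    [0,0,0,0],
    [0,0,0,0],
    [0,0,0,0],
    [0,0,0,0],
    [0,0,0,0]
  ],
  "fingers": 0
}}

```text
clock: 5.3
tool_pos: [0.6066, -0.0598, 0.1058]
orientation: [-180.0, -0.0, 19.7]
force: [-0.3, -0.6, 0.0]
opening: 0.0261
```

```bash
python3 - <<'E'
from h import *
o=get_obs();print(o["tool_pos"],o["orientation"],o["force"],o["moment"],o["opening"])
s=snapshot("wrist");save(s,"w3")
E
```

```text
[ 0.60661811 -0.05983766  0.1057787 ] [-1.79999037e+02 -2.38846023e-03  1.96717993e+01] [-0.2814857  -0.59035108  0.01511855] [-0.0791776  -0.03881217 -0.02877046] 0.026079830030696
```

View pics/w3.png

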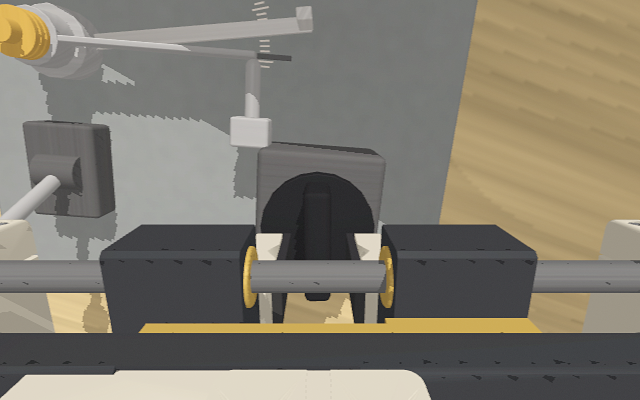

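The fingers are still closing, at 26 mm, with the bar centred between them at about px (317,240). I'll let them finish.

Request:
{"name": "jog_arm", "arguments": {
  "commands": [
    [0,0,0,0],
    [0,0,0,0],
    [0,0,0,0],
    [0,0,0,0],
    [0,0,0,0],
    [0,0,0,0],
    [0,0,0,0],
    [0,0,0,0],
    [0,0,0,0],
    [0,0,0,0]
  ]
}}

```text
clock: 6.18
tool_pos: [0.6066, -0.0599, 0.1058]
orientation: [180.0, 0.0, 19.7]
force: [1.7, 0.2, 0.3]
opening: 0.0003
```

Request:
{"name": "jog_arm", "arguments": {
  "commands": [
    [0,0,-1,0],
    [0,0,-1,0],
    [0,0,0,0],
    [0,0,0,0],
    [0,0,0,0],
    [0,0,0,0],
    [0,0,0,0],
    [0,0,0,0],
    [0,0,0,0],
    [0,0,0,0]
  ]
}}

```text
clock: 7.02
tool_pos: [0.6066, -0.0598, 0.1038]
orientation: [180.0, 0.0, 19.7]
force: [-0.3, 0.0, -0.3]
opening: 0.0001
```

```bash
python3 - <<'E'
from h import *
o=get_obs();print(o["tool_pos"],o["orientation"],o["force"],o["moment"],o["opening"])
E
```

```text
[ 0.60662131 -0.05984596  0.10377355] [1.79998816e+02 4.88931973e-04 1.96770524e+01] [-0.31719841  0.02053788 -0.3478177 ] [-0.09611799 -0.04847221 -0.02559764] 0.00012102878402427537
```

```bash
python3 - <<'E'
from h import *
o=get_obs();print(o["opening"])
s=snapshot("wrist");save(s,"w4");s=snapshot("scene");save(s,"s4",(230,130,410,300),4);s=snapshot("top");save(s,"t4",(235,105,405,250),4.5)
E
```

```text
0.00012102878402427537
```

View pics/w4.png

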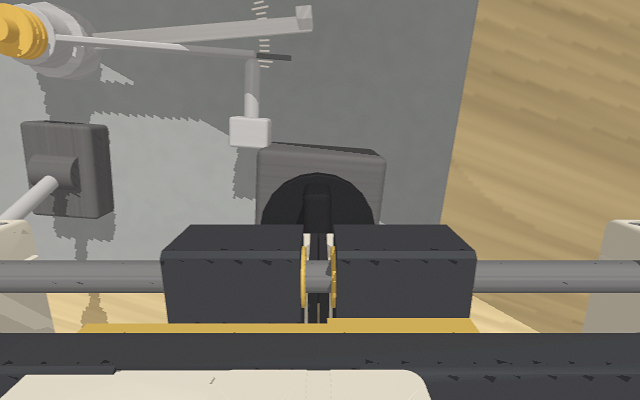

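View pics/s4.png

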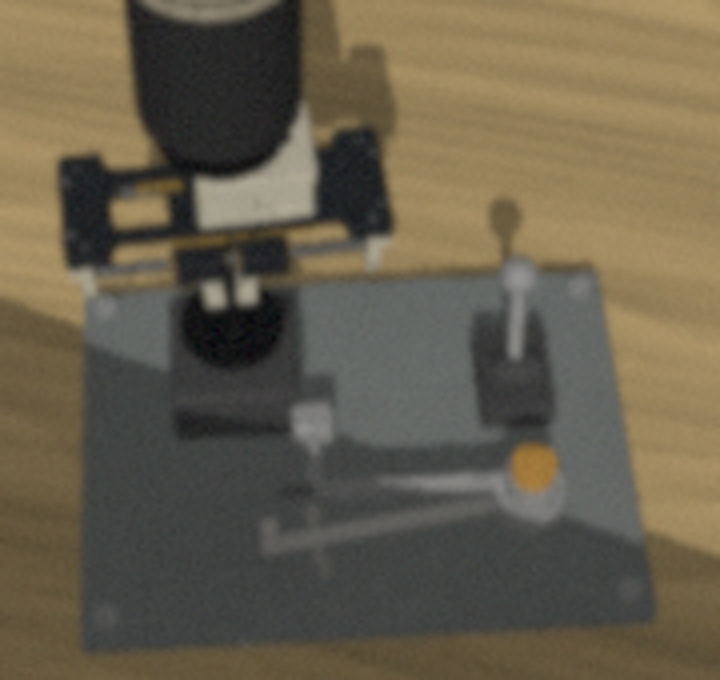

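View pics/t4.png

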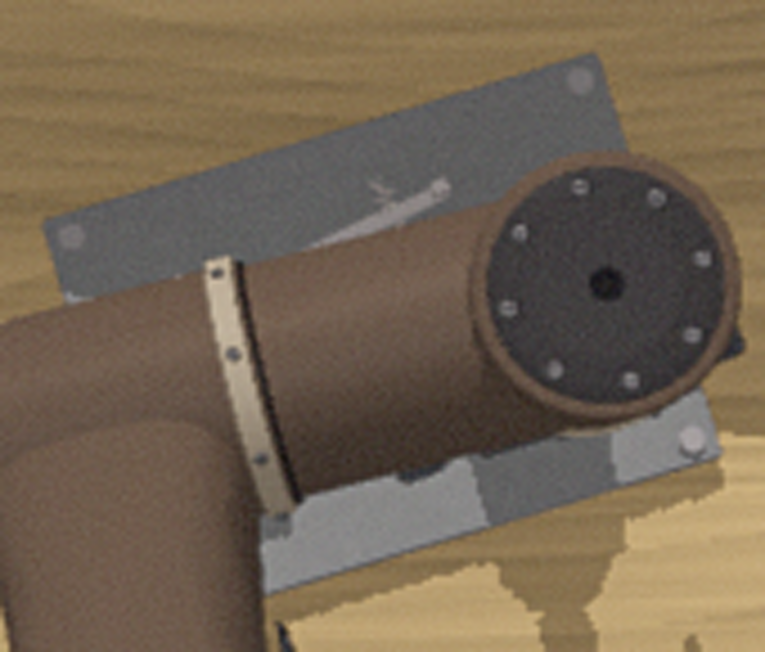

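```bash
python3 - <<'E'
from h import *
o=get_obs();print(o["clock"],o["opening"])
s=snapshot("scene");c=cam(s)
print("tcp scene px",proj(c,o["tool_pos"]), "bar ends",proj(c,[[.6357,-.0496,.133],[.5787,-.07,.133]]))
s["image"]=np.clip(s["image"].astype(float)*2,0,255).astype(np.uint8);save(s,"s5",(265,180,315,220),14)
w=snapshot("wrist");cw=cam(w,o);print("tcp wrist",proj(cw,o["tool_pos"]),proj(cw,[[.6357,-.0496,.133],[.5787,-.07,.133]]))
w["image"]=np.clip(w["image"].astype(float)*2.5,0,255).astype(np.uint8);save(w,"w5",(240,150,400,340),3)
E
```

```text
7.1667 0.0007506822015934493
tcp scene px [[287.41853459 210.04885124]] bar ends [[288.33568807 213.86838062]
 [285.76732401 194.3390006 ]]
tcp wrist [[318.30125318 229.90204807]] [[318.60467092 190.136734  ]
 [318.66010001 302.65645243]]
```

View pics/s5.png

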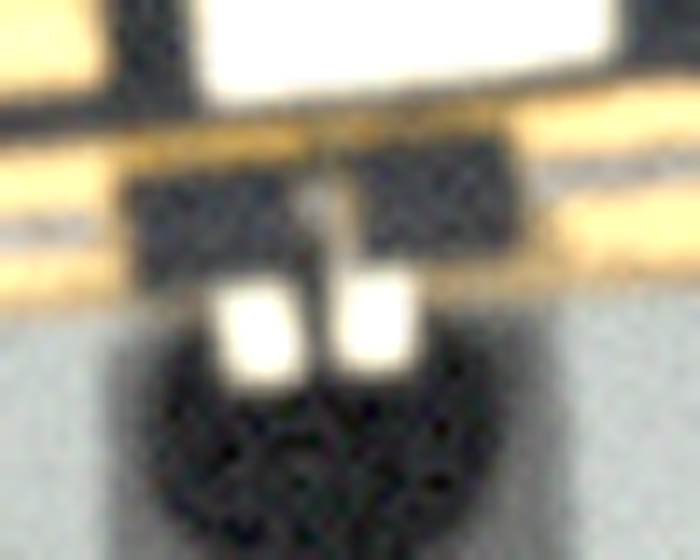

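View pics/w5.png

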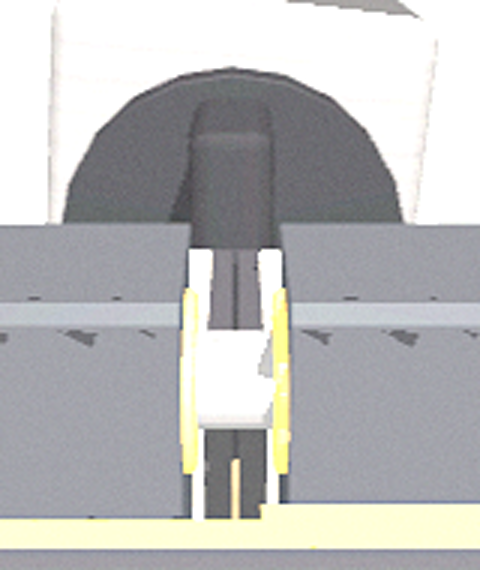

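```bash
python3 - <<'E'
from h import *
o=get_obs()
w=snapshot("wrist");K,_,_=cam(w,o);M=np.array(w["mount"]);print(np.round(M,3))
C=np.linalg.inv(M)
for x in(0,9.5,-9.5):
  for y in(0,13,44):
    for z in(0,-10,-18.8,-30,-40):
      q=C@np.array([x/1e3,y/1e3,z/1e3,1]);u=K@q[:3];print(x,y,z,np.round(u[:2]/u[2],0))
E
```

```text
[[-0.001 -0.967 -0.256  0.069]
 [ 1.    -0.001 -0.001 -0.   ]
 [ 0.    -0.256  0.967 -0.19 ]
 [ 0.     0.     0.     1.   ]]
0 0 0 [318. 230.]
0 0 -10 [318. 236.]
0 0 -18.8 [318. 242.]
0 0 -30 [318. 251.]
0 0 -40 [318. 259.]
0 13 0 [341. 230.]
0 13 -10 [342. 236.]
0 13 -18.8 [343. 242.]
0 13 -30 [344. 251.]
0 13 -40 [346. 259.]
0 44 0 [394. 230.]
0 44 -10 [398. 236.]
0 44 -18.8 [401. 242.]
0 44 -30 [406. 250.]
0 44 -40 [412. 259.]
9.5 0 0 [318. 214.]
9.5 0 -10 [318. 220.]
9.5 0 -18.8 [318. 225.]
9.5 0 -30 [318. 233.]
9.5 0 -40 [318. 240.]
9.5 13 0 [341. 214.]
9.5 13 -10 [342. 220.]
9.5 13 -18.8 [343. 225.]
9.5 13 -30 [345. 233.]
9.5 13 -40 [346. 240.]
9.5 44 0 [395. 214.]
9.5 44 -10 [399. 220.]
9.5 44 -18.8 [402. 225.]
9.5 44 -30 [408. 233.]
9.5 44 -40 [413. 240.]
-9.5 0 0 [318. 245.]
-9.5 0 -10 [318. 252.]
-9.5 0 -18.8 [318. 259.]
-9.5 0 -30 [318. 268.]
-9.5 0 -40 [318. 277.]
-9.5 13 0 [340. 245.]
-9.5 13 -10 [341. 252.]
-9.5 13 -18.8 [343. 259.]
-9.5 13 -30 [344. 268.]
-9.5 13 -40 [346. 277.]
-9.5 44 0 [393. 245.]
-9.5 44 -10 [397. 252.]
-9.5 44 -18.8 [400. 259.]
-9.5 44 -30 [405. 268.]
-9.5 44 -40 [410. 277.]
```

```bash
python3 - <<'E'
from h import *
o=get_obs()
c=cam(snapshot("scene"));R=Rn.from_euler('xyz',o["orientation"],degrees=True).as_matrix()
for z in(0,-10,-20,-30,-40):
  P=[o["tool_pos"]+R@(np.array([9.5,y,z])/1e3) for y in(-11,11)]
  print(z,np.round(proj(c,P),1).tolist())
E
```

```text
0 [[292.0, 212.6], [283.6, 213.6]]
-10 [[291.9, 210.5], [283.4, 211.5]]
-20 [[291.9, 208.4], [283.3, 209.3]]
-30 [[291.8, 206.2], [283.2, 207.2]]
-40 [[291.7, 204.0], [283.0, 205.0]]
```

Both cameras put the finger ends about 30 mm behind the reported TCP: wrist px (408,234), scene (284,207) and (292,206). That is just above the bar top, and it explains the fingers shutting on nothing. I'll probe gently to confirm this before trusting it.

Request:
{"name": "jog_arm", "arguments": {
  "commands": [
    [0,0,-1,0],
    [0,0,-1,0],
    [0,0,-1,0],
    [0,0,0,0],
    [0,0,0,0],
    [0,0,0,0],
    [0,0,0,0],
    [0,0,0,0],
    [0,0,0,0],
    [0,0,0,0]
  ]
}}

```text
clock: 8.2
tool_pos: [0.6067, -0.0598, 0.1008]
orientation: [180.0, -0.0, 19.7]
force: [-0.4, 0.8, 1.4]
opening: 0.0007
```

```bash
python3 - <<'E'
from h import *
o=get_obs();print(o["tool_pos"],o["force"],o["moment"])
w=snapshot("wrist");save(w,"w6",(200,100,440,340),2.4)
E
```

```text
[ 0.60666609 -0.05982368  0.1007872 ] [-0.38332859  0.75685851  1.42071785] [ 0.00376041  0.06434581 -0.00686007]
```

View pics/w6.png

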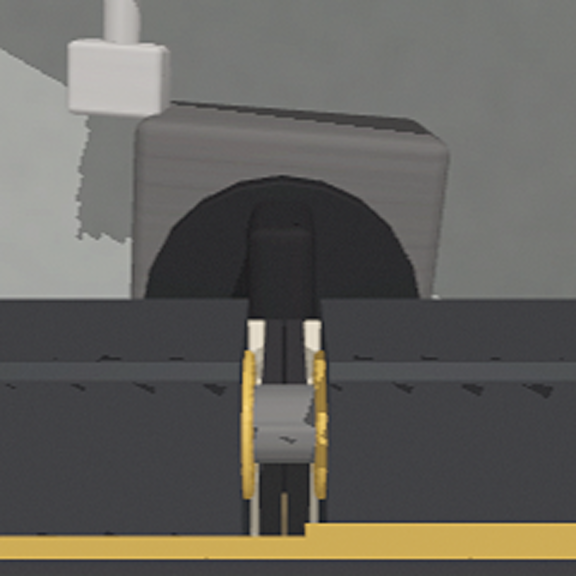

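Request:
{"name": "jog_arm", "arguments": {
  "commands": [
    [0,0,3,0],
    [0,0,3,0],
    [0,0,0,0],
    [0,0,0,0],
    [0,0,0,0],
    [0,0,0,0],
    [0,0,0,0],
    [0,0,0,0],
    [0,0,0,0],
    [0,0,0,0]
  ],
  "fingers": 40
}}

```text
clock: 9.08
tool_pos: [0.6066, -0.0599, 0.1067]
orientation: [180.0, 0.0, 19.7]
force: [0.9, -0.4, 0.6]
opening: 0.04
```

```bash
python3 - <<'E'
from h import *
o=get_obs();print(o["tool_pos"],o["force"],o["opening"])
w=snapshot("wrist");save(w,"w7",(200,100,440,340),2.4)
E
```

```text
[ 0.60661    -0.05985331  0.10672355] [ 0.86605802 -0.37126338  0.56441312] 0.03997749574040932
```

View pics/w7.png

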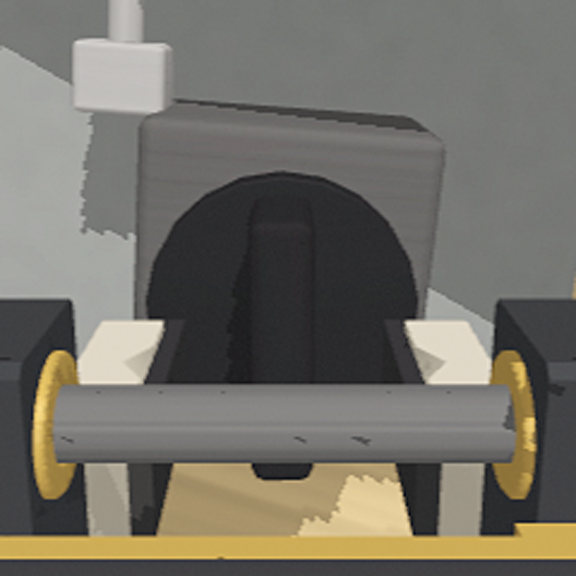

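Request:
{"name": "jog_arm", "arguments": {
  "commands": [
    [0,0,-2,0],
    [0,0,-2,0],
    [0,0,-2,0],
    [0,0,-2,0],
    [0,0,0,0],
    [0,0,0,0],
    [0,0,0,0],
    [0,0,0,0],
    [0,0,0,0],
    [0,0,0,0]
  ],
  "fingers": 55
}}

```text
clock: 9.97
tool_pos: [0.6067, -0.0598, 0.0989]
orientation: [180.0, -0.0, 19.7]
force: [0.7, -0.9, 0.2]
opening: 0.0552
```

```bash
python3 - <<'E'
from h import *
o=get_obs();print(o["tool_pos"],o["force"],o["opening"])
E
```

```text
[ 0.60670311 -0.05983865  0.09888829] [ 0.66787362 -0.93376782  0.164291  ] 0.055225614073995045
```

Request:
{"name": "jog_arm", "arguments": {
  "commands": [
    [0,0,-2,0],
    [0,0,-2,0],
    [0,0,-2,0],
    [0,0,-2,0],
    [0,0,-2,0],
    [0,0,-2,0],
    [0,0,0,0],
    [0,0,0,0],
    [0,0,0,0],
    [0,0,0,0]
  ]
}}

```text
clock: 10.8
tool_pos: [0.6067, -0.0598, 0.0869]
orientation: [180.0, -0.0, 19.7]
force: [0.6, 0.1, -0.1]
opening: 0.055
```

```bash
python3 - <<'E'
from h import *
o=get_obs();print(o["tool_pos"],o["force"],o["opening"])
w=snapshot("wrist");save(w,"w8",(200,100,440,340),2.4)
s=snapshot("scene");s["image"]=np.clip(s["image"].astype(float)*2,0,255).astype(np.uint8);save(s,"s8",(265,180,315,220),14)
E
```

```text
[ 0.6066948  -0.05983573  0.08686394] [ 0.62398078  0.13248923 -0.07773569] 0.055020588393605616
```

View pics/w8.png

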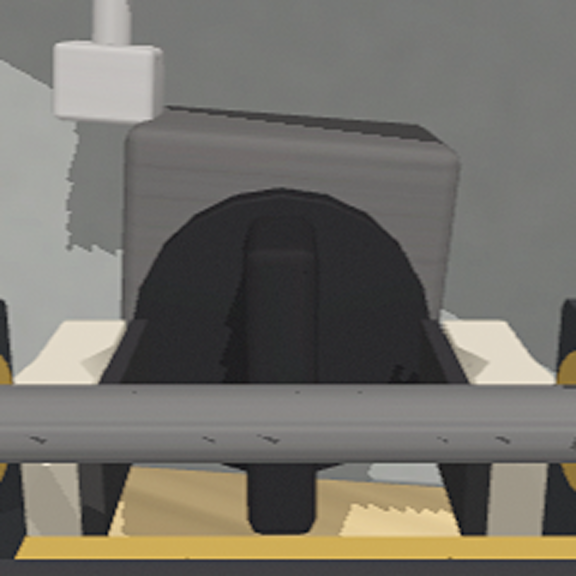

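View pics/s8.png

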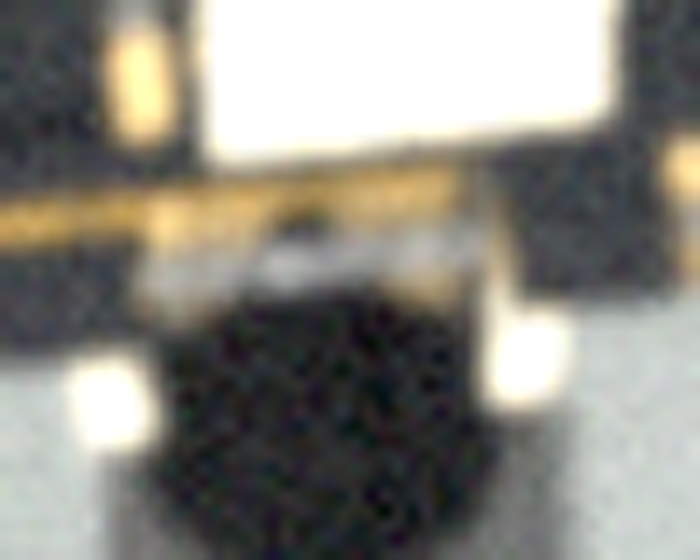

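Request:
{"name": "jog_arm", "arguments": {
  "commands": [
    [0,0,-2,0],
    [0,0,-2,0],
    [0,0,-1,0],
    [0,0,0,0],
    [0,0,0,0],
    [0,0,0,0],
    [0,0,0,0],
    [0,0,0,0],
    [0,0,0,0],
    [0,0,0,0]
  ],
  "fingers": 0
}}

```text
clock: 11.73
tool_pos: [0.6066, -0.0595, 0.0819]
orientation: [-180.0, -0.0, 19.7]
force: [-1.7, 3.5, 1.7]
opening: 0.0139
```

Request:
{"name": "jog_arm", "arguments": {
  "commands": [
    [0,0,0,0],
    [0,0,0,0],
    [0,0,0,0],
    [0,0,0,0],
    [0,0,0,0],
    [0,0,0,0],
    [0,0,0,0],
    [0,0,0,0],
    [0,0,0,0],
    [0,0,0,0]
  ]
}}

```text
clock: 12.57
tool_pos: [0.6066, -0.0596, 0.0817]
orientation: [-180.0, -0.0, 19.7]
force: [-2.3, 4.4, 0.9]
opening: 0.0137
```

```bash
python3 - <<'E'
from h import *
o=get_obs();print(o["tool_pos"],o["orientation"],o["force"],o["moment"],o["opening"])
w=snapshot("wrist");save(w,"w9",(200,100,440,340),2.4)
E
```

```text
[ 0.60657255 -0.05957902  0.08169535] [-1.79981221e+02 -2.78941901e-03  1.96717919e+01] [-2.33015022  4.40342883  0.93936904] [ 1.72911258  0.57336665 -0.02010098] 0.013702825596055665
```

View pics/w9.png

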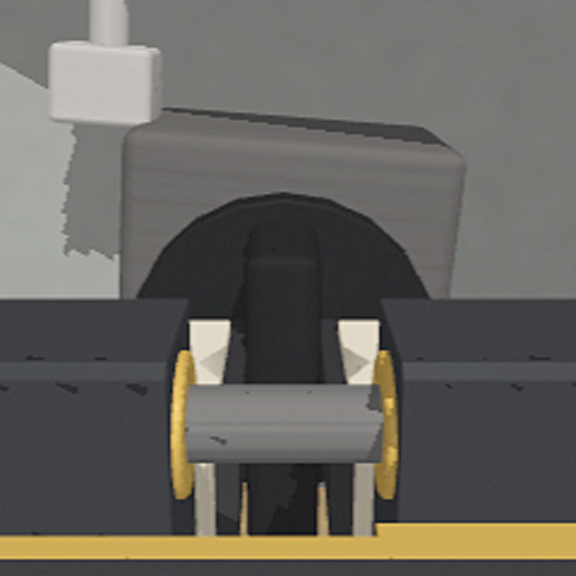

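Request:
{"name": "jog_arm", "arguments": {
  "commands": [
    [-0.1,0.2,-1,0],
    [0,0,-1,0],
    [0,0,0,0],
    [0,0,0,0],
    [0,0,0,0],
    [0,0,0,0],
    [0,0,0,0],
    [0,0,0,0],
    [0,0,0,0],
    [0,0,0,0]
  ]
}}

```text
clock: 13.45
tool_pos: [0.6066, -0.0596, 0.0798]
orientation: [-180.0, -0.0, 19.7]
force: [-1.6, 4.8, 0.6]
opening: 0.0136
```

Request:
{"name": "jog_arm", "arguments": {
  "commands": [
    [0,0,-1,0],
    [0,0,-1,0],
    [0,0,0,0],
    [0,0,0,0],
    [0,0,0,0],
    [0,0,0,0],
    [0,0,0,0],
    [0,0,0,0],
    [0,0,0,0],
    [0,0,0,0]
  ]
}}

```text
clock: 14.28
tool_pos: [0.6066, -0.0596, 0.0779]
orientation: [-180.0, -0.0, 19.7]
force: [-0.6, 5.1, 1.8]
opening: 0.0135
```

```bash
python3 - <<'E'
from h import *
o=get_obs();print(o["tool_pos"],o["force"],o["moment"])
w=snapshot("wrist");save(w,"w10",(200,100,440,340),2.4)
E
```

```text
[ 0.6065985  -0.05957693  0.0778868 ] [-0.61010205  5.12574278  1.82665274] [ 1.79075358  0.45122019 -0.02577582]
```

View pics/w10.png

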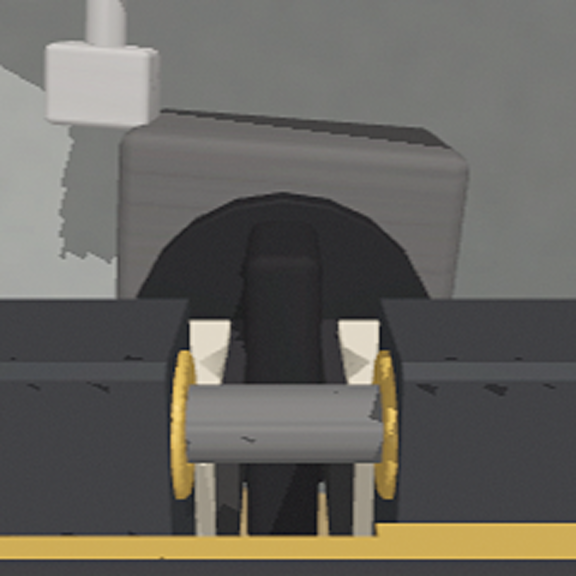

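Request:
{"name": "jog_arm", "arguments": {
  "commands": [
    [-0.2,0.5,-1,0],
    [0,0,-1,0],
    [0,0,0,0],
    [0,0,0,0],
    [0,0,0,0],
    [0,0,0,0],
    [0,0,0,0],
    [0,0,0,0],
    [0,0,0,0],
    [0,0,0,0]
  ]
}}

```text
clock: 15.17
tool_pos: [0.6066, -0.0595, 0.0761]
orientation: [180.0, -0.0, 19.7]
force: [-1.8, 1.6, 6.0]
opening: 0.014
```

Request:
{"name": "jog_arm", "arguments": {
  "commands": [
    [0,0,-1,0],
    [0,0,-1,0],
    [0,0,0,0],
    [0,0,0,0],
    [0,0,0,0],
    [0,0,0,0],
    [0,0,0,0],
    [0,0,0,0],
    [0,0,0,0],
    [0,0,0,0]
  ]
}}

```text
clock: 16.0
tool_pos: [0.6067, -0.0595, 0.0748]
orientation: [180.0, -0.0, 19.7]
force: [-3.0, 1.1, 10.6]
opening: 0.014
```

Request:
{"name": "jog_arm", "arguments": {
  "commands": [
    [0,0,-1,0],
    [0,0,-0.8,0],
    [0,0,0,0],
    [0,0,0,0],
    [0,0,0,0],
    [0,0,0,0],
    [0,0,0,0],
    [0,0,0,0],
    [0,0,0,0],
    [0,0,0,0]
  ]
}}

```text
clock: 16.83
tool_pos: [0.6067, -0.0595, 0.0736]
orientation: [179.9, -0.1, 19.7]
force: [-5.0, 3.3, 14.6]
opening: 0.0138
```

```bash
python3 - <<'E'
from h import *
o=get_obs();print(o["tool_pos"],o["force"],o["moment"],o["joint_pos"])
w=snapshot("wrist");save(w,"w11",(200,0,440,240),2.4)
E
```

```text
[ 0.60673935 -0.05949712  0.07363075] [-5.00593335  3.34865592 14.63858271] [0.87207425 1.75824143 0.00301023] [ 1.27710327e+01  2.02643576e+01 -1.68679357e+01  6.11463032e-02
 -5.27997852e+01  9.68959718e+01]
```

View pics/w11.png

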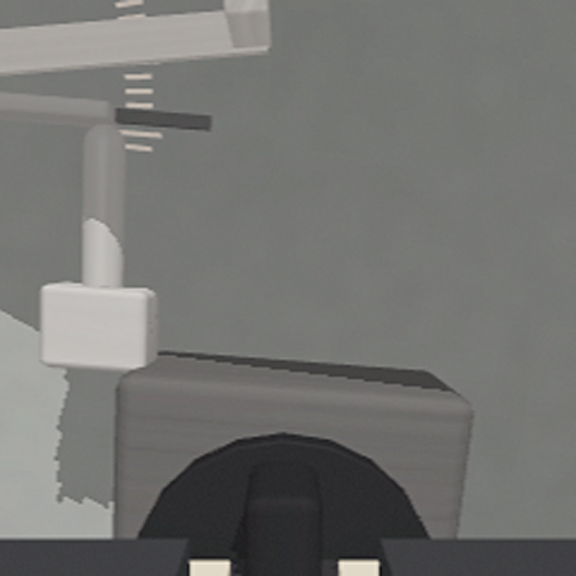

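Request:
{"name": "jog_arm", "arguments": {
  "commands": [
    [-0.3,0.1,0,-3],
    [0,0,0,-4],
    [0,0,0,-4],
    [0,0,0,-4],
    [0,0,0,-4],
    [0,0,0,-4],
    [0,0,0,-4],
    [0,0,0,-3],
    [0,0,0,0],
    [0,0,0,0]
  ]
}}

```text
clock: 17.72
tool_pos: [0.6067, -0.0602, 0.0738]
orientation: [179.9, -0.1, -10.3]
force: [-2.9, -2.2, 14.2]
opening: 0.014
```

```bash
python3 - <<'E'
from h import *
o=get_obs();print(o["tool_pos"],o["orientation"],o["force"],o["moment"],o["opening"])
s=snapshot("scene");save(s,"s12",(270,200,390,290),6.5);w=snapshot("wrist");save(w,"w12")
E
```

```text
[ 0.60672003 -0.06022095  0.07375807] [ 1.79926563e+02 -1.10403025e-01 -1.03084623e+01] [-2.94955291 -2.16595222 14.22483075] [-0.63980658  1.29161837 -0.00203813] 0.014003635474382155
```

View pics/s12.png

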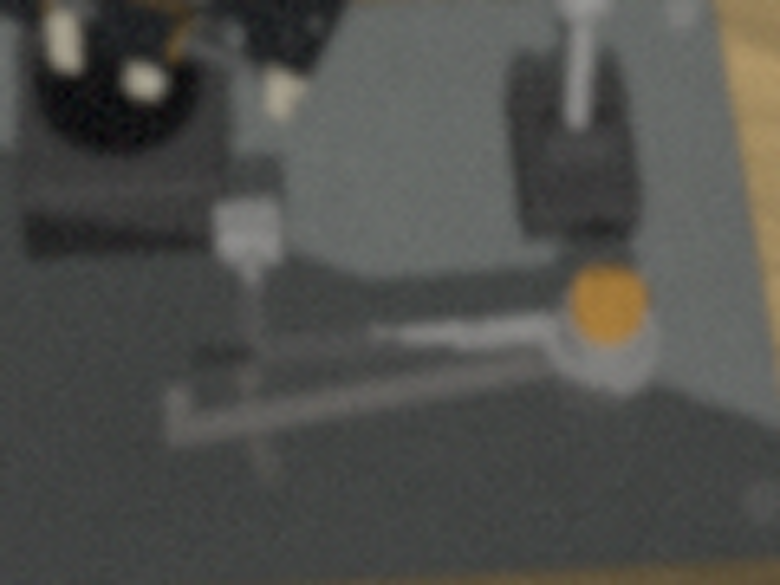

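View pics/w12.png

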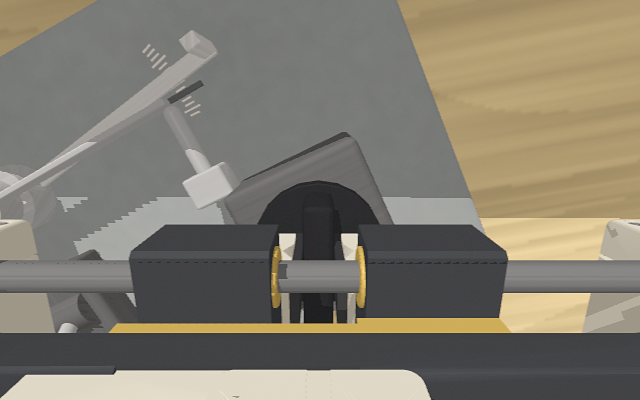

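```bash
cat >> h.py <<'E'
W=np.array([0.63248808,0.03205076,0.26263536])
def loc(P):
    c,s=np.cos(W[2]),np.sin(W[2]);return np.array([[c,s],[-s,c]])@(P[:2]-W[:2])*1000-[50,110]
def ang(c,uv,z):
    l=loc(onz(c,uv,z));return np.round(l,1),round(np.hypot(*l),1),round(np.degrees(np.arctan2(l[0],-l[1])),2)
E
python3 - <<'E'
from h import *
o=get_obs();w=snapshot("wrist");c=cam(w,o);save(w,"w13",(120,20,260,130),5.5)
s=snapshot("scene");cs=cam(s)
import pickle;pickle.dump((s,w,o),open("w13.pkl","wb"))
print(ang(c,[202,84],.05))
print("scene",ang(cs,np.array([195,352])/6.5+[270,200],.05))
E
```

```text
(array([   4.9, -165.5]), np.float64(165.6), np.float64(1.71))
scene (array([   3.5, -164.1]), np.float64(164.1), np.float64(1.21))
```

View pics/w13.png

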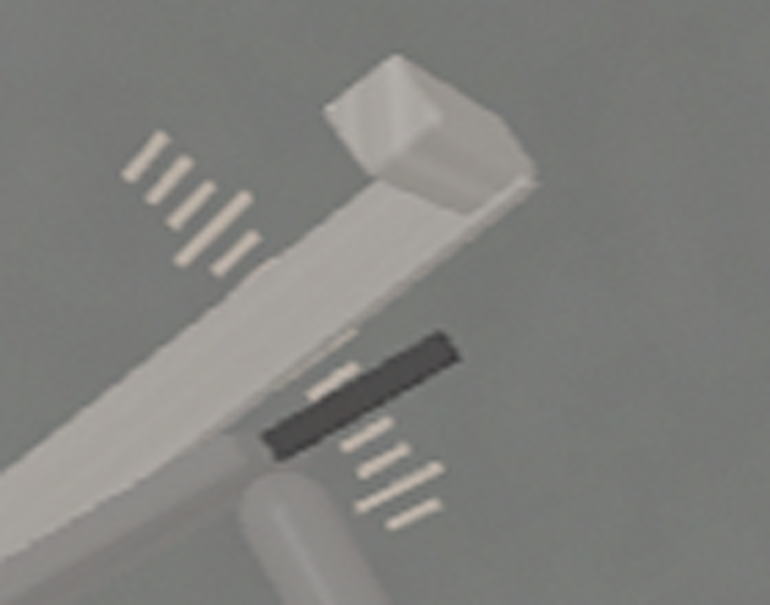

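```bash
python3 - <<'E'
from h import *
import pickle
s1,o1=pickle.load(open("w1.pkl","rb"));s,w,o=pickle.load(open("w13.pkl","rb"))
c1=cam(s1,o1);c2=cam(w,o);cs=cam(s)
u1=np.array([711,84])/3.2+[90,20];u2=np.array([384,117])/5.5+[120,20];us=np.array([175,392])/6.5+[270,200]
f=lambda P:np.r_[(proj(c1,P)[0]-u1),(proj(c2,P)[0]-u2)]
r=least_squares(f,[.72,0,.07]);print(r.x,r.fun,loc(r.x),np.hypot(*loc(r.x)),np.degrees(np.arctan2(loc(r.x)[0],-loc(r.x)[1])),proj(cs,r.x),us)
for z in(.06,.065,.07,.075,.08): print(z,ang(c1,u1,z),ang(c2,u2,z))
# local projection of candidate mark angles
for a in (8,8.5,9,9.5):
    t=np.radians(a);pp=[[50+r_*np.sin(t),110-r_*np.cos(t),z] for r_,z in((165,50),(172,40),(172,72))]
    print(a,np.round((proj(c2,tw(W,pp))-[120,20])*5.5).tolist())
E
```

```text
[ 0.7232818  -0.00791478  0.05360524] [-1.09691474  1.12380869  0.17847623 -0.82555068] [  27.30421041 -172.16753822] 174.31919321351023 9.011541227315242 [[297.20464461 261.96173166]] [296.92307692 260.30769231]
0.06 (array([  27.5, -173.4]), np.float64(175.5), np.float64(9.01)) (array([  25.1, -173.4]), np.float64(175.2), np.float64(8.22))
0.065 (array([  26.7, -173.5]), np.float64(175.6), np.float64(8.75)) (array([  23.5, -174.5]), np.float64(176.1), np.float64(7.68))
0.07 (array([  25.9, -173.7]), np.float64(175.6), np.float64(8.49)) (array([  22. , -175.7]), np.float64(177.1), np.float64(7.15))
0.075 (array([  25.1, -173.8]), np.float64(175.7), np.float64(8.23)) (array([  20.5, -176.9]), np.float64(178.1), np.float64(6.62))
0.08 (array([  24.4, -174. ]), np.float64(175.7), np.float64(7.97)) (array([  19. , -178.1]), np.float64(179.1), np.float64(6.1))
8 [[346.0, 198.0], [431.0, 174.0], [316.0, 120.0]]
8.5 [[338.0, 186.0], [422.0, 161.0], [306.0, 105.0]]
9 [[329.0, 174.0], [413.0, 149.0], [295.0, 91.0]]
9.5 [[320.0, 161.0], [404.0, 137.0], [285.0, 76.0]]
```

Request:
{"name": "jog_arm", "arguments": {
  "commands": [
    [0,0,0,-5],
    [0,0,0,-6],
    [0,0,0,-6],
    [0,0,0,-6],
    [0,0,0,-6],
    [0,0,0,-6],
    [0,0,0,-6],
    [0,0,0,-5],
    [0,0,0,-4],
    [0,0,0,0]
  ]
}}

```text
clock: 18.75
tool_pos: [0.6058, -0.0612, 0.0736]
orientation: [179.9, -0.1, -60.6]
force: [-4.9, -6.2, 14.6]
opening: 0.0136
```

```bash
python3 - <<'E'
from h import *
o=get_obs();print(o["tool_pos"],o["orientation"],o["force"],o["moment"],o["opening"])
s=snapshot("scene");save(s,"s14",(270,220,350,280),9);w=snapshot("wrist");save(w,"w14")
E
```

```text
[ 0.60581674 -0.0612251   0.07358285] [ 1.79916316e+02 -1.32777795e-01 -6.05618177e+01] [-4.8971969  -6.17023921 14.64581508] [-2.06366224  1.89108701  0.06017281] 0.013611871516798872
```

View pics/s14.png

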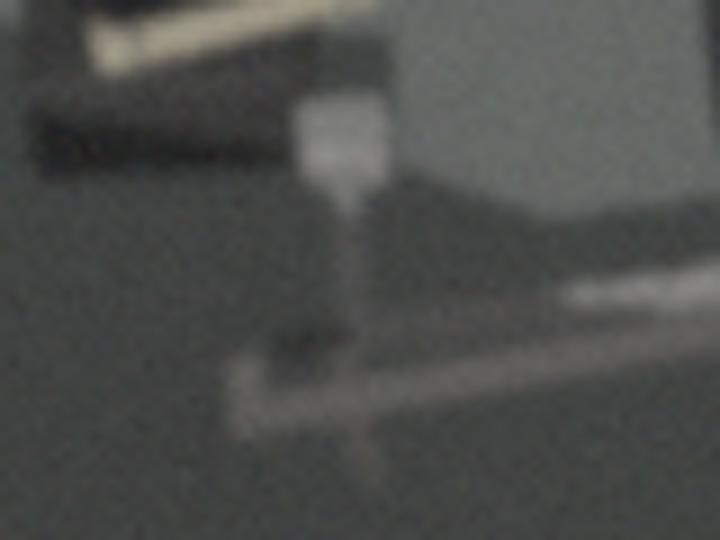

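View pics/w14.png

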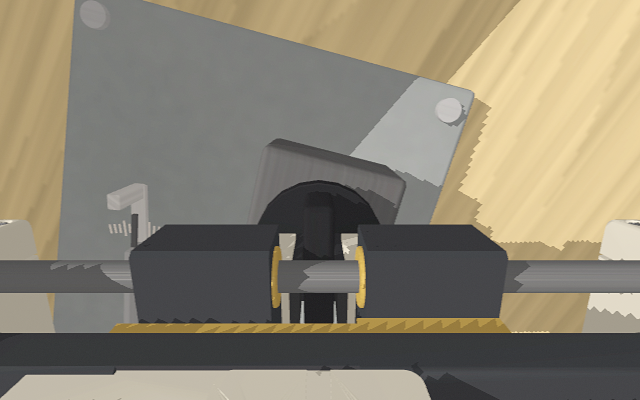

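```bash
python3 - <<'E'
from h import *
o=get_obs();w=snapshot("wrist");c=cam(w,o);save(w,"w15",(90,170,190,250),7.5)
s=snapshot("scene");cs=cam(s)
import pickle;pickle.dump((s,w,o),open("w15.pkl","wb"))
print(ang(c,[134.5,213],.05))
print("scene",ang(cs,np.array([272,345])/9+[270,220],.05))
E
```

```text
(array([  16.2, -165.4]), np.float64(166.2), np.float64(5.6))
scene (array([  15.5, -164. ]), np.float64(164.7), np.float64(5.41))
```

View pics/w15.png

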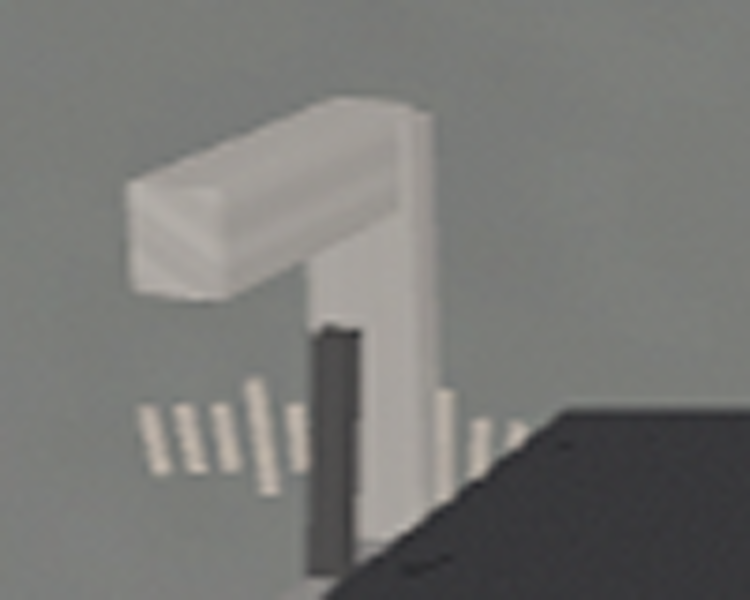

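```bash
cat > fit.py <<'E'
from h import *
import pickle
s2,w2,o2=pickle.load(open("w13.pkl","rb"));s3,w3,o3=pickle.load(open("w15.pkl","rb"))
c2=cam(w2,o2);c3=cam(w3,o3)
A=lambda l,sc,off:np.array(l,float)/sc+off
# order: outer-left(+t), outer-right(-t), inner-right, inner-left tops ; base outer-right, inner-right
# tangential +t = direction pointer swings
t3=A([[128,183],[222,190],[230,300],[135,295],[400,112],[400,205]],7.5,[90,170])
t2=A([[395,55],[440,118],[375,180],[325,110],[535,175],[465,212]],5.5,[120,20])
p3=A([[337,328]],7.5,[90,170]);p2=A([[450,345]],5.5,[120,20])
# 7 tester-wide unknowns: a,rin,d,zb ; pointer angles ; offsets
def box(a,rin,d,zb):
    er=np.array([np.sin(a),-np.cos(a)]);et=np.array([np.cos(a),np.sin(a)])
    f=lambda r,t,z:[50+er[0]*r+et[0]*t,110+er[1]*r+et[1]*t,z]
    zt=zb+34
    return np.array([f(rin+d,4,zt),f(rin+d,-4,zt),f(rin,-4,zt),f(rin,4,zt),f(rin+d,-4,zb),f(rin,-4,zb)])
def ptr(a,zp=50): return [[50+165*np.sin(a),110-165*np.cos(a),zp]]
def fun(q,zp=50):
    a,rin,d,zb,a2,a3=q[:6];o=q[6:].reshape(2,2);B=tw(W,box(a,rin,d,zb))
    return np.r_[(proj(c2,B)+o[0]-t2).ravel(),(proj(c3,B)+o[1]-t3).ravel(),((proj(c2,tw(W,ptr(a2,zp)))+o[0]-p2)*1).ravel(),(proj(c3,tw(W,ptr(a3,zp)))+o[1]-p3).ravel(),q[6:]*.3]
if __name__=="__main__":
  for zp in(50,41):
    r=least_squares(lambda q:fun(q,zp),[.155,170,8,30,.03,.1,0,0,0,0],loss='soft_l1')
    q=r.x;print(zp,"mark deg",np.degrees(q[0]),"rin,d,zb",q[1:4],"ptr",np.degrees(q[4:6]),"off",q[6:],"rms",np.sqrt(np.mean(fun(q,zp)**2)))
    print(np.round(fun(q,zp)[:24].reshape(-1,2),1).tolist())
E
python3 fit.py
```

```text
50 mark deg 9.717944916141445 rin,d,zb [166.27047268   9.77273219  12.13279133] ptr [1.7665208  4.38731139] off [ 1.40167844 -1.77741694 -5.12937434  0.40145668] rms 0.7256197533437924
[[-0.4, -0.2], [0.3, 0.6], [-0.6, -0.4], [-0.5, 0.3], [-0.3, -0.8], [1.3, 1.3], [-0.2, 0.1], [-0.3, 0.2], [-0.5, -0.1], [-0.1, -0.4], [0.7, -0.6], [1.2, -0.3]]
41 mark deg 9.770837984773811 rin,d,zb [168.21700215   9.78957028  11.04791514] ptr [2.44348613 5.79490665] off [-1.49000862  0.14433779 -5.61673348  3.64100196] rms 0.6227111349648005
[[-0.3, -0.2], [0.4, 0.5], [-0.5, -0.4], [-0.4, 0.3], [-0.6, -0.7], [1.0, 1.4], [-0.1, 0.0], [-0.3, 0.1], [-0.5, -0.2], [-0.1, -0.5], [0.6, -0.2], [1.1, 0.0]]
```

Request:
{"name": "jog_arm", "arguments": {
  "commands": [
    [-0.3,-0.5,0,-5],
    [0,0,0,-6],
    [0,0,0,-6],
    [0,0,0,-6],
    [0,0,0,-6],
    [0,0,0,-6],
    [0,0,0,-5],
    [0,0,0,0],
    [0,0,0,0],
    [0,0,0,0]
  ]
}}

```text
clock: 19.78
tool_pos: [0.6048, -0.0614, 0.0734]
orientation: [179.9, -0.1, -100.3]
force: [-6.2, -4.0, 15.5]
opening: 0.0136
```

```bash
python3 - <<'E'
from h import *
o=get_obs();print(o["tool_pos"],o["orientation"],o["force"],o["moment"],o["opening"],o["joint_pos"])
s=snapshot("scene");cs=cam(s);save(s,"s16",(270,220,350,280),9);w=snapshot("wrist");save(w,"w16")
import pickle;pickle.dump((s,w,o),open("w16.pkl","wb"))
E
```

```text
[ 0.60475984 -0.06135364  0.07336958] [ 1.79946775e+02 -1.42601509e-01 -1.00315361e+02] [-6.24033348 -3.97545872 15.52330676] [-1.19773181  2.56655075  0.04321535] 0.013635297807785402 [ 12.67842997  20.21709203 -17.01448129   0.13856746 -52.87320799
 -23.07759475]
```

View pics/s16.png

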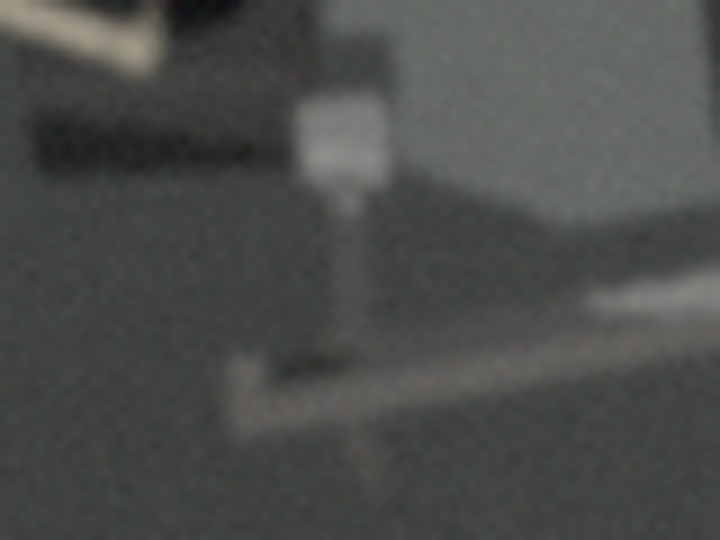

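View pics/w16.png

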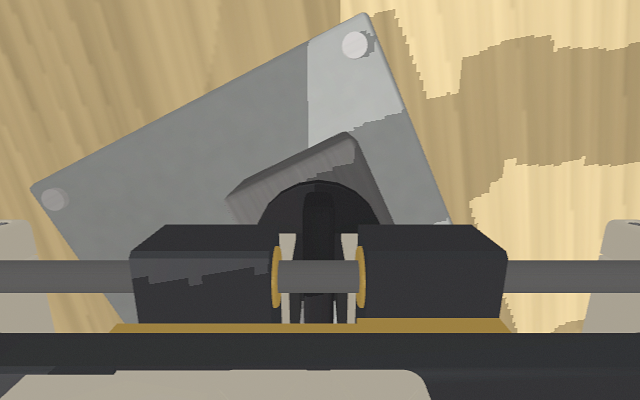

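The pointer is at about 8.4° and close to the mark, which is roughly 9°. I'll let the knob up so the arm stays put, idle it back while still gripped, and check from above.

Request:
{"name": "jog_arm", "arguments": {
  "commands": [
    [0,0,3,0],
    [0,0,3,0],
    [0,0,3,0],
    [0,0,0,0],
    [0.1,0.1,0,5],
    [0.1,0.1,0,6],
    [0.1,0.1,0,6],
    [0.1,0,0,7],
    [0.1,0,0,7],
    [0.1,0.1,0,7]
  ]
}}

```text
clock: 20.72
tool_pos: [0.6057, -0.0612, 0.0807]
orientation: [179.9, -0.1, -62.0]
force: [-0.0, -6.5, 1.9]
opening: 0.014
```

Request:
{"name": "jog_arm", "arguments": {
  "commands": [
    [0,0,0,7],
    [0,0,0,7],
    [0,0,0,7],
    [0,0,0,7],
    [0,0,0,7],
    [0,0,0,7],
    [0,0,0,7],
    [0,0,0,7],
    [0,0,0,7],
    [0,0,0,7]
  ]
}}

```text
clock: 21.55
tool_pos: [0.6066, -0.0598, 0.0808]
orientation: [180.0, -0.0, 8.0]
force: [1.4, 0.2, 1.3]
opening: 0.0136
```

Request:
{"name": "jog_arm", "arguments": {
  "commands": [
    [0,0,0,6],
    [0,0,0,6],
    [0,0,0,0],
    [0,0,0,0],
    [0,0,0,0],
    [0,0,0,0],
    [0,0,0,0],
    [0,0,0,0],
    [0,0,0,0],
    [0,0,0,0]
  ],
  "fingers": 50
}}

```text
clock: 22.38
tool_pos: [0.6063, -0.0591, 0.081]
orientation: [180.0, -0.0, 19.7]
force: [-0.3, -0.4, 0.7]
opening: 0.0502
```

```bash
python3 - <<'E'
from h import *
o=get_obs();print(o["tool_pos"],o["orientation"],o["force"],o["moment"],o["opening"],o["joint_pos"])
w=snapshot("wrist");save(w,"w17")
import pickle;pickle.dump((w,o),open("w17.pkl","wb"))
E
```

```text
[ 0.60632038 -0.0591239   0.08098387] [ 1.79999772e+02 -8.43932307e-04  1.96529996e+01] [-0.26297662 -0.38146402  0.70774734] [-0.07243684 -0.03151223  0.01355451] 0.05015790097557824 [ 1.27818546e+01  1.98373799e+01 -1.63735801e+01  1.54933143e-04
 -5.37881750e+01  9.68710535e+01]
```

View pics/w17.png

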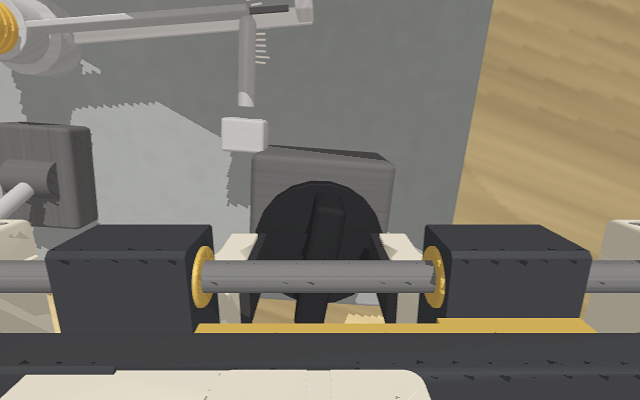

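Request:
{"name": "jog_arm", "arguments": {
  "commands": [
    [0,0,15,0],
    [0,0,20,0],
    [0,0,20,0],
    [10,0,0,0],
    [20,0,0,0],
    [20,0,0,0],
    [10,0,0,0],
    [0,0,0,0],
    [0,0,0,0],
    [0,0,0,0]
  ]
}}

```text
clock: 23.27
tool_pos: [0.6655, -0.0592, 0.1355]
orientation: [-180.0, 0.1, 19.7]
force: [-0.2, 0.4, -0.8]
opening: 0.0504
```

```bash
python3 - <<'E'
from h import *
o=get_obs();print(o["tool_pos"],o["orientation"],o["force"],np.abs(o["qvel"]).max())
w=snapshot("wrist");save(w,"w18");save(w,"w18z",(220,30,370,140),5.3)
c=cam(w,o);print(-c[1].T@c[2], loc(-c[1].T@c[2]))
import pickle;pickle.dump((w,o),open("w18.pkl","wb"))
E
```

```text
[ 0.66550183 -0.05917671  0.13547043] [-1.79976967e+02  5.73894909e-02  1.96582865e+01] [-0.19690986  0.41001804 -0.80409945] 0.6999685000983326
[ 0.73094673 -0.03581419  0.32572751] [  27.46288395 -201.10027117]
```

View pics/w18.png

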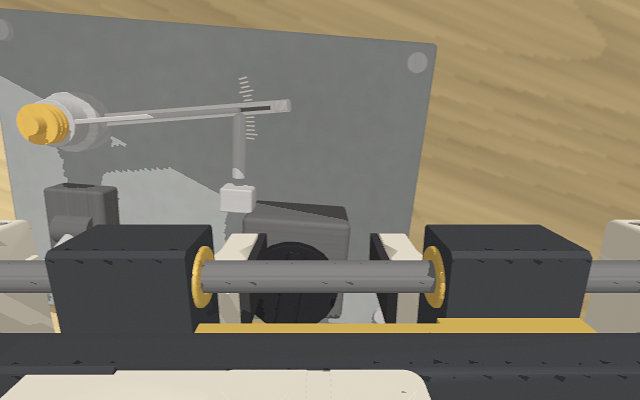

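View pics/w18z.png

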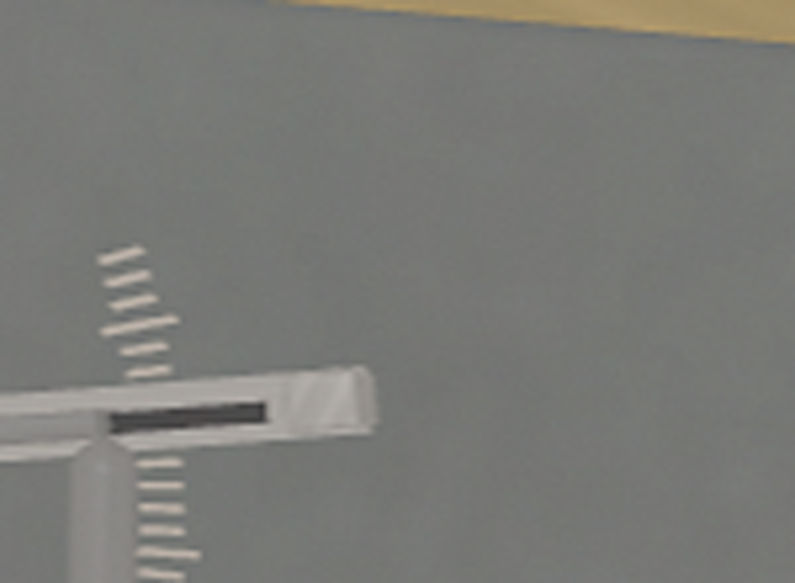

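```bash
python3 - <<'E'
from h import *
import pickle
w,o=pickle.load(open("w18.pkl","rb"));c=cam(w,o)
save(w,"w19",(235,90,300,125),12)
g=cv2.cvtColor(w["image"],cv2.COLOR_RGB2GRAY).astype(int)
for x in(244,250,256,262,268,272,275,278,281,284,287,289):print(x,g[94:118,x].tolist())
for nm,u in(("ptr",[270,107.5]),):
    for z in(.041,.05):print(nm,z,ang(c,u,z))
u=[281.3,106.0]
for z in(.05,.055,.06,.065,.07):print("post",z,ang(c,u,z))
print("yellow",[ (z,np.round(loc(onz(c,[44,123],z)),1).tolist()) for z in(.06,.07,.08,.09,.1)])
E
```

```text
244 [115, 151, 181, 115, 116, 125, 169, 133, 135, 165, 165, 165, 169, 138, 73, 74, 74, 97, 169, 166, 159, 131, 131, 132]
250 [142, 181, 117, 118, 116, 182, 151, 114, 153, 164, 165, 166, 169, 100, 74, 75, 68, 148, 166, 166, 156, 114, 142, 181]
256 [119, 120, 119, 120, 120, 118, 118, 131, 165, 164, 166, 168, 149, 72, 76, 74, 97, 169, 165, 167, 129, 117, 119, 118]
262 [119, 119, 120, 119, 120, 117, 115, 156, 165, 164, 167, 170, 99, 74, 76, 70, 136, 167, 165, 156, 117, 120, 118, 118]
268 [120, 118, 118, 118, 117, 118, 129, 165, 164, 166, 166, 161, 73, 75, 76, 70, 171, 165, 168, 136, 115, 117, 117, 116]
272 [119, 119, 118, 118, 118, 115, 141, 165, 164, 167, 164, 165, 164, 163, 163, 166, 165, 164, 169, 113, 117, 116, 116, 117]
275 [118, 119, 118, 118, 116, 115, 144, 164, 167, 166, 168, 168, 167, 164, 162, 159, 157, 155, 157, 113, 115, 117, 116, 117]
278 [119, 117, 117, 117, 117, 112, 161, 173, 170, 165, 163, 161, 161, 162, 163, 163, 157, 154, 143, 114, 115, 116, 116, 117]
281 [117, 116, 117, 117, 115, 128, 155, 168, 166, 166, 164, 166, 166, 170, 171, 172, 160, 160, 128, 116, 117, 116, 116,
[... 307 characters left out ...]
46, 146, 147, 145, 145, 144, 145, 147, 149, 115, 116, 117, 116, 117, 117]
ptr 0.041 (array([  23.7, -162.8]), np.float64(164.6), np.float64(8.29))
ptr 0.05 (array([  23.8, -164.1]), np.float64(165.8), np.float64(8.27))
post 0.05 (array([  25.7, -172.7]), np.float64(174.6), np.float64(8.45))
post 0.055 (array([  25.7, -173.2]), np.float64(175.1), np.float64(8.44))
post 0.06 (array([  25.7, -173.7]), np.float64(175.6), np.float64(8.42))
post 0.065 (array([  25.8, -174.2]), np.float64(176.1), np.float64(8.41))
post 0.07 (array([  25.8, -174.7]), np.float64(176.6), np.float64(8.39))
yellow [(0.06, [-0.8, 3.5]), (0.07, [0.2, -4.2]), (0.08, [1.3, -11.9]), (0.09, [2.4, -19.6]), (0.1, [3.4, -27.3])]
```

View pics/w19.png

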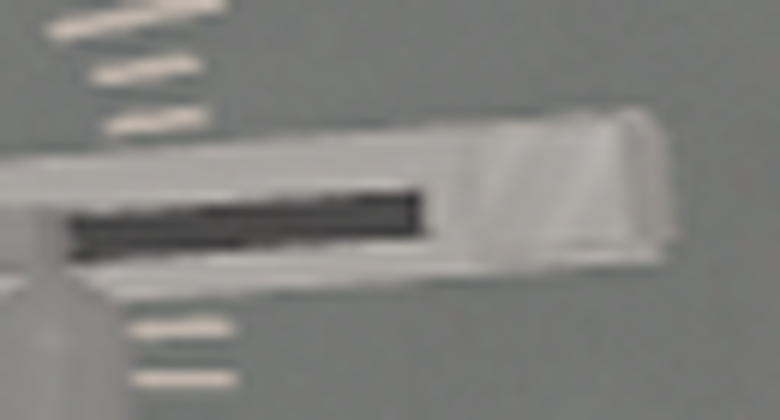

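Seen from directly above the mark, the pointer at zoom (265,412) points 1–1.5 px (about 1 mm) short of the post's middle, at zoom (325,403). I'll go back, press again and add about 6°.

Request:
{"name": "jog_arm", "arguments": {
  "commands": [
    [-10,0,0,-2],
    [-20,0,0,-3],
    [-20,0,0,-3],
    [-9,-0.4,0,-1],
    [0,0,0,0],
    [0,0,-15,0],
    [0,0,-15,0],
    [0,0,-10,0],
    [0,0,0,0],
    [0,0,0,0]
  ]
}}

```text
clock: 24.15
tool_pos: [0.6074, -0.0597, 0.0956]
orientation: [180.0, 0.1, 10.7]
force: [0.2, -0.2, -0.1]
opening: 0.0502
```

```bash
python3 - <<'E'
from h import *
o=get_obs();print(o["tool_pos"],o["orientation"],o["force"])
w=snapshot("wrist");save(w,"w20")
E
```

```text
[ 0.60739059 -0.05967572  0.09563645] [1.79981215e+02 6.25036596e-02 1.07148446e+01] [ 0.21255959 -0.22860445 -0.10953965]
```

View pics/w20.png

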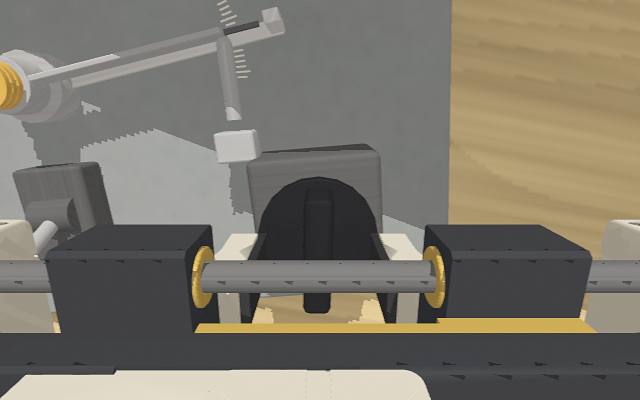

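Request:
{"name": "jog_arm", "arguments": {
  "commands": [
    [-0.7,0,-7,0],
    [0,0,-7,0],
    [0,0,0,0],
    [0,0,0,0],
    [0,0,0,0],
    [0,0,0,0],
    [0,0,0,0],
    [0,0,0,0],
    [0,0,0,0],
    [0,0,0,0]
  ]
}}

```text
clock: 25.03
tool_pos: [0.6067, -0.0595, 0.0821]
orientation: [180.0, -0.0, 10.7]
force: [-0.5, 0.5, -0.1]
opening: 0.0499
```

Request:
{"name": "jog_arm", "arguments": {
  "commands": [
    [0,0,0,0],
    [0,0,0,0],
    [0,0,0,0],
    [0,0,0,0],
    [0,0,0,0],
    [0,0,0,0],
    [0,0,0,0],
    [0,0,0,0],
    [0,0,0,0],
    [0,0,0,0]
  ],
  "fingers": 0
}}

```text
clock: 25.87
tool_pos: [0.6066, -0.0596, 0.0819]
orientation: [180.0, 0.0, 10.7]
force: [0.8, -1.3, -0.6]
opening: 0.0137
```

Request:
{"name": "jog_arm", "arguments": {
  "commands": [
    [0,0,-1.5,0],
    [0,0,-1.5,0],
    [0,0,-1,0],
    [0,0,-1,0],
    [0,0,-1,0],
    [0,0,0,0],
    [0,0,0,0],
    [0,0,0,0],
    [0,0,0,0],
    [0,0,0,0]
  ]
}}

```text
clock: 26.7
tool_pos: [0.6067, -0.0596, 0.0762]
orientation: [180.0, -0.0, 10.7]
force: [-1.3, -1.1, 4.5]
opening: 0.014
```

Request:
{"name": "jog_arm", "arguments": {
  "commands": [
    [0,0,-1,0],
    [0,0,-1,0],
    [0,0,-1,0],
    [0,0,-0.8,0],
    [0,0,0,0],
    [0,0,0,0],
    [0,0,0,0],
    [0,0,0,0],
    [0,0,0,0],
    [0,0,0,0]
  ]
}}

```text
clock: 27.53
tool_pos: [0.6068, -0.0596, 0.0737]
orientation: [180.0, -0.1, 10.7]
force: [-5.9, 1.3, 14.4]
opening: 0.0141
```

Request:
{"name": "jog_arm", "arguments": {
  "commands": [
    [-0.2,0,0,-2],
    [0,0,0,-2],
    [0,0,0,-2],
    [0,0,0,0],
    [0,0,0,0],
    [0,0,0,0],
    [0,0,0,0],
    [0,0,0,0],
    [0,0,0,0],
    [0,0,0,0]
  ]
}}

```text
clock: 28.37
tool_pos: [0.6068, -0.0598, 0.0738]
orientation: [180.0, -0.1, 4.7]
force: [-4.4, -0.0, 14.2]
opening: 0.0138
```

Request:
{"name": "jog_arm", "arguments": {
  "commands": [
    [0,0,2,0],
    [0,0,3,0],
    [0,0,3,0],
    [0,0,1.2,0],
    [0,0,0,0],
    [0,0,0,0],
    [0,0,0,0],
    [0,0,0,0],
    [0,0,0,0],
    [0,0,0,0]
  ]
}}

```text
clock: 29.2
tool_pos: [0.6066, -0.0597, 0.0813]
orientation: [180.0, -0.0, 4.7]
force: [1.5, -4.2, 0.8]
opening: 0.0139
```

Request:
{"name": "jog_arm", "arguments": {
  "commands": [
    [0,0,0,0],
    [0,0,0,0],
    [0,0,0,0],
    [0,0,0,0],
    [0,0,0,0],
    [0,0,0,0],
    [0,0,0,0],
    [0,0,0,0],
    [0,0,0,0],
    [0,0,0,0]
  ],
  "fingers": 50
}}

```text
clock: 30.03
tool_pos: [0.6064, -0.0595, 0.0813]
orientation: [-180.0, 0.0, 4.7]
force: [-0.6, -0.4, 0.2]
opening: 0.05
```

Request:
{"name": "jog_arm", "arguments": {
  "commands": [
    [0,0,15,0],
    [0,0,20,0],
    [0,0,20,0],
    [10,0,0,5],
    [20,0,0,5],
    [20,0,0,5],
    [12,0,0,0],
    [0,0,0,0],
    [0,0,0,0],
    [0,0,0,0]
  ]
}}

```text
clock: 30.87
tool_pos: [0.6677, -0.0596, 0.1361]
orientation: [-180.0, 0.0, 19.6]
force: [-0.0, 0.1, -0.2]
opening: 0.0502
```

```bash
python3 - <<'E'
from h import *
o=get_obs();print(o["tool_pos"],o["orientation"],o["force"],np.abs(o["qvel"]).max())
w=snapshot("wrist");save(w,"w21");save(w,"w21z",(230,85,300,130),11)
c=cam(w,o);l=loc(-c[1].T@c[2]);print(l,np.degrees(np.arctan2(l[0],-l[1])))
import pickle;pickle.dump((w,o),open("w21.pkl","wb"))
E
```

```text
[ 0.66767326 -0.05959458  0.13605523] [-1.79983491e+02  4.44812602e-02  1.96419154e+01] [-0.03393468  0.08558926 -0.16624004] 0.672418286629325
[  29.4085433  -202.06903647] 8.280525282032633
```

View pics/w21.png

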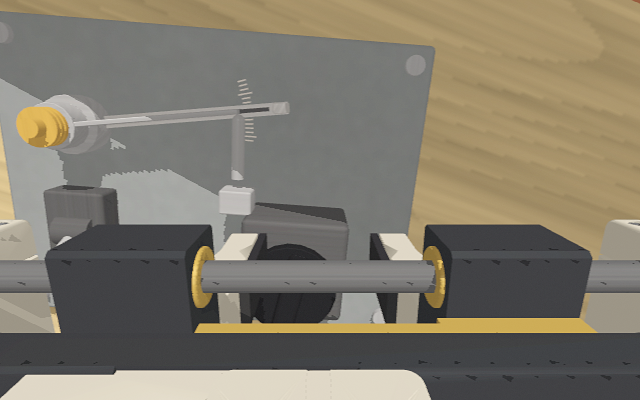

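View pics/w21z.png

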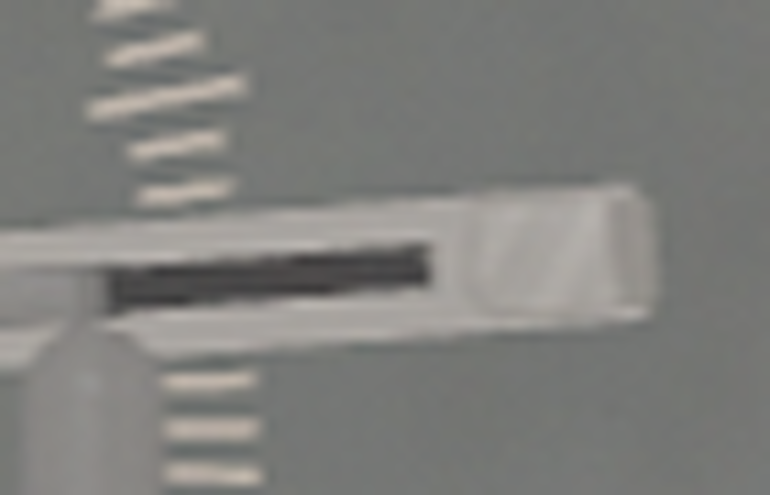

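The pointer at zoom (430,268) now lines up with the middle of the index arm (x=430, y≈270) and of the post (555,254), within about 0.4 mm. The knob is let go. Next is the clamp lever.

```bash
python3 - <<'E'
from h import *
import pickle
s1,o1=pickle.load(open("w1.pkl","rb"));c=cam(s1,o1)
D,_=pickle.load(open("s0.pkl","rb"));ct=cam(D["top"]);cs=cam(D["scene"])
u=[119,185];ut=np.array([231,489])/4.5+[235,105];us=np.array([599,95])/5+[240,180]
for th in np.radians([20,24,28.6]):
    q=tw(W,[-40-75*np.sin(th),110,42+75*np.cos(th)]);print(np.degrees(th),q,proj(c,q)-u,proj(ct,q)-ut,proj(cs,q)-us)
P=least_squares(lambda P:np.r_[proj(c,P)[0]-u,proj(ct,P)[0]-ut,proj(cs,P)[0]-us],[.5,.12,.11]);print("triang",P.x,P.fun,loc(P.x)+[50,110])
for x in(-120,-26.5):print(x,tw(W,[x,110,70]))
print("yaw",np.degrees(W[2]),"xdir",np.cos(W[2]),np.sin(W[2]))
E
```

```text
20.0 [[0.54052891 0.1212339  0.11247695]] [[-2.66819741 -5.06585576]] [[-1.84928884 -0.79763537]] [[0.49659828 0.91104785]]
24.000000000000004 [[0.53584161 0.11997374 0.11051591]] [[-1.24360264 -0.55082269]] [[-1.25645228  0.97282507]] [[ 0.20978333 -0.1860991 ]]
28.6 [[0.53063002 0.11857263 0.10784872]] [[0.5873531  4.25521011]] [[-0.58196038  2.93379163]] [[-0.12493826 -1.29214371]]
triang [0.53693447 0.11774099 0.1126742 ] [ 0.04341805 -0.31108096 -0.49616102  0.53594261 -0.60980588 -0.46595965] [-70.02954858 107.56007826]
-120 [[0.48804408 0.10712359 0.07      ]]
-26.5 [[0.57833788 0.13139866 0.07      ]]
yaw 15.047897678899 xdir 0.9657091232691324 0.2596264417095525
```

Request:
{"name": "jog_arm", "arguments": {
  "commands": [
    [0,0,30,0],
    [0,0,30,0],
    [-22.5,21,0,-1],
    [-22.5,21,0,-1],
    [-22.5,21,0,-1],
    [-22.5,21,0,-1],
    [-22.5,21,0,-0.6],
    [-22.5,21,0,0],
    [-22.5,21,0,0],
    [-22.5,20,0,0]
  ],
  "fingers": 0
}}

```text
clock: 31.75
tool_pos: [0.4866, 0.1079, 0.1967]
orientation: [-180.0, -0.0, 15.1]
force: [0.3, 1.1, 0.5]
opening: 0.0005
```

Request:
{"name": "jog_arm", "arguments": {
  "commands": [
    [0,0,-20,0],
    [0,0,-20,0],
    [0,0,-20,0],
    [0,0,-20,0],
    [0,0,-20,0],
    [0,0,-15,0],
    [0,0,-11,0],
    [0,0,0,0],
    [0,0,0,0],
    [0,0,0,0]
  ]
}}

```text
clock: 32.58
tool_pos: [0.4887, 0.1076, 0.0713]
orientation: [-180.0, -0.1, 15.1]
force: [1.4, -0.1, 0.3]
opening: 0.0004
```

```bash
python3 - <<'E'
from h import *
o=get_obs();print(o["tool_pos"],o["orientation"],o["force"],o["opening"])
w=snapshot("wrist");save(w,"w22");s=snapshot("scene");save(s,"s22",(240,130,420,300),4)
E
```

```text
[0.48872548 0.107595   0.07133252] [-1.79988973e+02 -7.46586217e-02  1.50855496e+01] [ 1.44014686 -0.12899994  0.29627549] 0.00041298484787642394
```

View pics/w22.png

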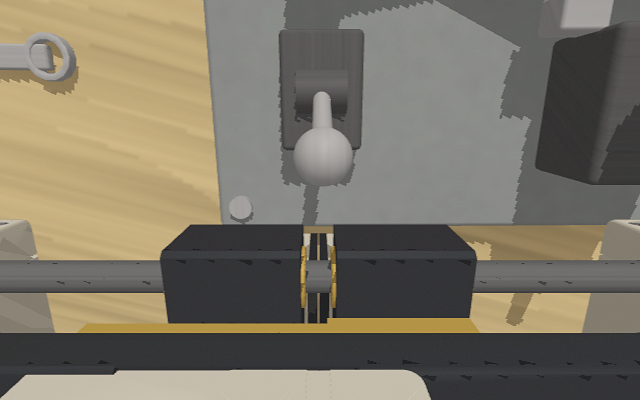

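View pics/s22.png

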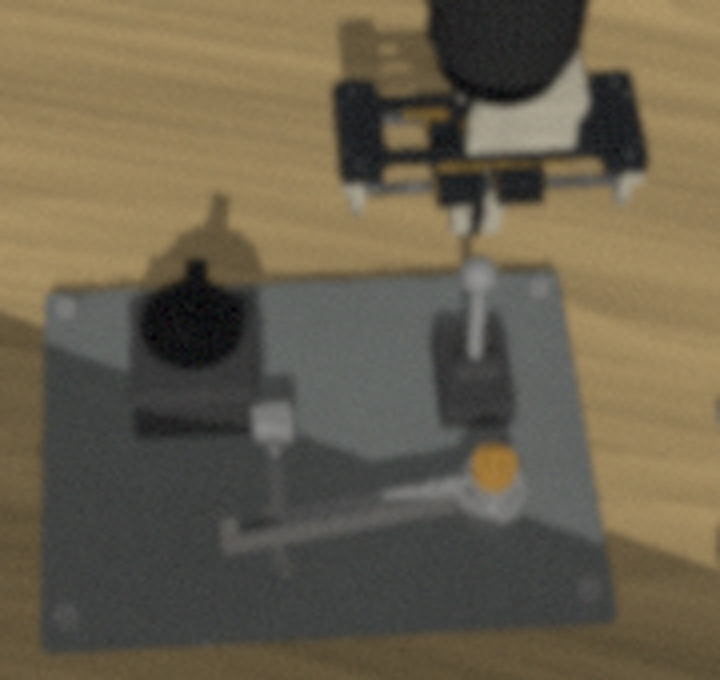

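Request:
{"name": "jog_arm", "arguments": {
  "commands": [
    [8,2.1,0,0],
    [8,2.1,0,0],
    [6.8,1.8,0,0],
    [6.8,1.8,0,0],
    [6.8,1.8,0,0],
    [6.8,1.8,0,0],
    [6.8,1.8,0,0],
    [6.8,1.8,0,0],
    [6.8,1.8,0,0],
    [6.8,1.8,0,0]
  ]
}}

```text
clock: 33.52
tool_pos: [0.5595, 0.1263, 0.0702]
orientation: [-180.0, 0.0, 15.1]
force: [-0.3, 0.1, -0.2]
opening: 0.0009
```

Request:
{"name": "jog_arm", "arguments": {
  "commands": [
    [4,1,0,0],
    [4,1,0,0],
    [3,0.8,0,0],
    [2,0.5,0,0],
    [0,0,0,0],
    [0,0,0,0],
    [0,0,0,0],
    [0,0,0,0],
    [0,0,0,0],
    [0,0,0,0]
  ]
}}

```text
clock: 34.35
tool_pos: [0.5719, 0.1295, 0.0706]
orientation: [-180.0, -0.0, 15.1]
force: [0.2, 0.8, -0.6]
opening: 0.0004
```

```bash
python3 - <<'E'
from h import *
o=get_obs();print(o["tool_pos"],loc(o["tool_pos"])+[50,110],o["orientation"],o["force"],o["moment"])
w=snapshot("wrist");save(w,"w23");s=snapshot("scene");save(s,"s23",(240,130,420,300),4)
E
```

```text
[0.57189559 0.12945253 0.07056258] [-33.22664553 109.79318624] [-1.79994498e+02 -2.53199557e-02  1.50796548e+01] [ 0.23211949  0.7922079  -0.57716092] [-0.05171851 -0.05347822  0.01801269]
```

View pics/w23.png

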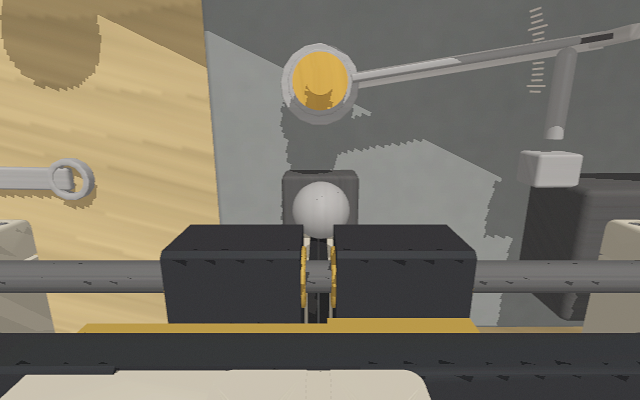

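View pics/s23.png

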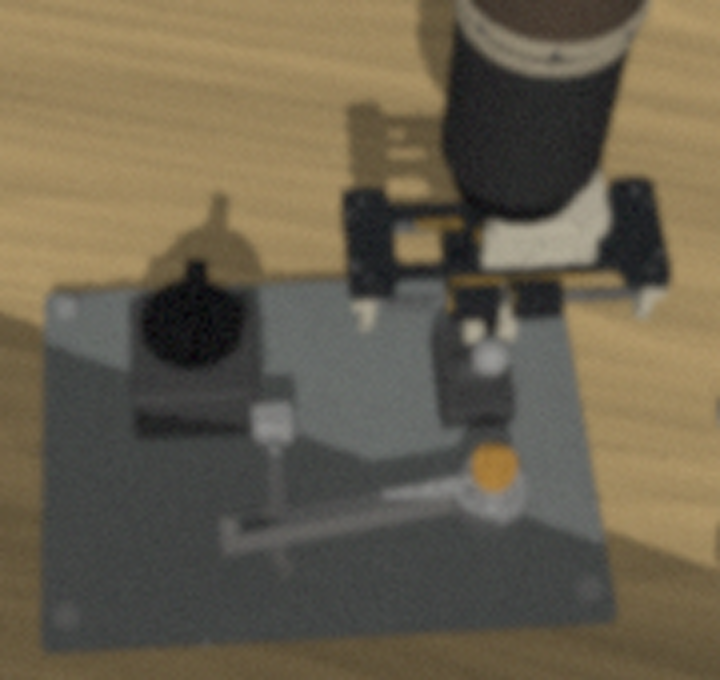

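Request:
{"name": "jog_arm", "arguments": {
  "commands": [
    [2,0.5,0,0],
    [2,0.5,0,0],
    [0,0,0,0],
    [1,0.3,0,0],
    [0,0,0,0],
    [1,0.3,0,0],
    [0,0,0,0],
    [0,0,0,0],
    [0,0,0,0],
    [0,0,0,0]
  ]
}}

```text
clock: 35.28
tool_pos: [0.5767, 0.1305, 0.07]
orientation: [180.0, 0.1, 15.1]
force: [-5.4, -1.1, -0.0]
opening: -0.0
```

Request:
{"name": "jog_arm", "arguments": {
  "commands": [
    [1,0.3,0,0],
    [0,0,0,0],
    [1,0.3,0,0],
    [0,0,0,0],
    [0,0,0,0],
    [0,0,0,0],
    [0,0,0,0],
    [0,0,0,0],
    [0,0,0,0],
    [0,0,0,0]
  ]
}}

```text
clock: 36.12
tool_pos: [0.5771, 0.1304, 0.0698]
orientation: [180.0, 0.3, 15.0]
force: [-10.0, -2.3, 4.5]
opening: 0.0007
```

Request:
{"name": "jog_arm", "arguments": {
  "commands": [
    [-4,-1,0,0],
    [-10,-2.6,0,0],
    [-15,-4,0,0],
    [-15,-4,0,0],
    [-15,-4,0,0],
    [-10,-2.6,20,0],
    [0,0,30,0],
    [0,0,30,0],
    [0,0,0,0],
    [0,0,0,0]
  ]
}}

```text
clock: 36.95
tool_pos: [0.5124, 0.1144, 0.1529]
orientation: [-179.9, -0.4, 15.1]
force: [0.1, -0.2, -0.9]
opening: 0.0003
```

```bash
python3 - <<'E'
from h import *
o=get_obs();print(o["tool_pos"],o["orientation"],o["force"])
w=snapshot("wrist");c=cam(w,o);save(w,"w24");s=snapshot("scene");save(s,"s24",(240,130,480,300),3.3);s2=snapshot("top");save(s2,"t24")
for th in(.3,.4,.5):
    q=tw(W,[-40+75*np.sin(th),110,42+75*np.cos(th)]);print(th,proj(c,q),(proj(cam(s),q)-[240,130])*3.3,proj(cam(s2),q))
E
```

```text
[0.51239345 0.11440379 0.15287557] [-179.90061764   -0.36982932   15.09627892] [ 0.13363423 -0.15576903 -0.94966663]
0.3 [[319.61229703  95.28479598]] [[404.21881119 280.51852059]] [[279.30950632 195.42144802]]
0.4 [[319.61722876  83.96359749]] [[404.94416412 289.93771714]] [[278.66287176 192.90139331]]
0.5 [[319.61895586  73.30689979]] [[405.53394001 299.53559145]] [[278.07956162 190.51256256]]
```

View pics/w24.png

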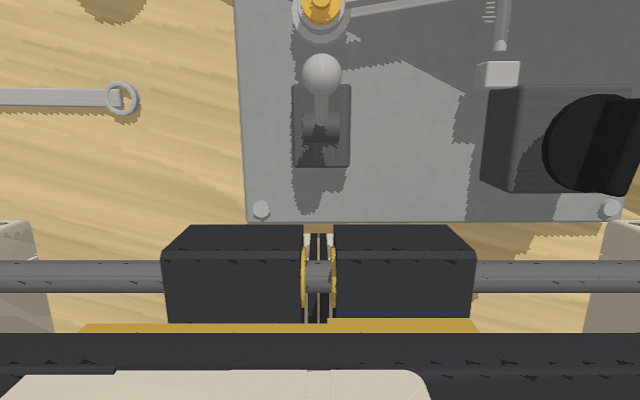

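View pics/s24.png

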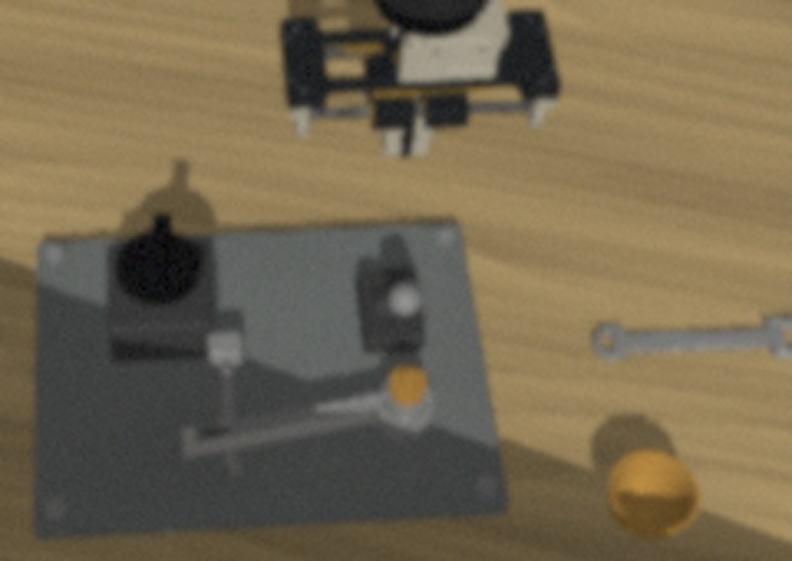

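View pics/t24.png

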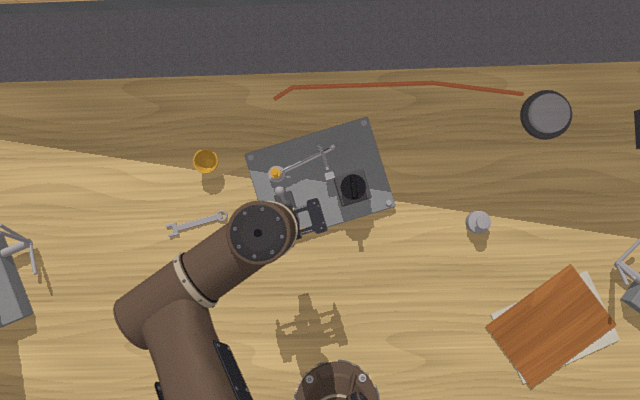

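```bash
python3 - <<'E'
from h import *
s=snapshot("top");save(s,"t25",(260,135,350,200),8)
o=get_obs();print(o["force"],o["clock"])
E
```

```text
[-0.568329   -0.33103078  0.94378681] 37.15
```

View pics/t25.png

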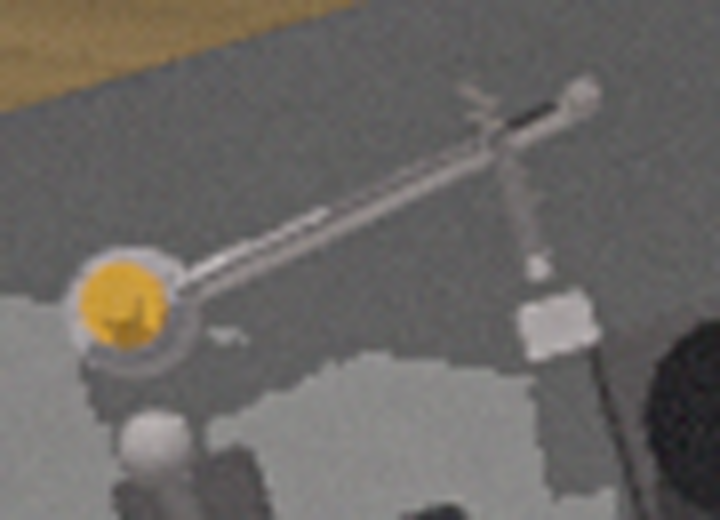

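In the top view the pointer at zoom (505,128)–(555,105) runs straight to the post at (582,95). The ball is over and the bystanders are unmoved.

```bash
python3 -c "
from plant import close_job
print(close_job())"
```

```text
the job is handed in; nothing more can be done
None
```

The job is handed in at about 37 s. The pointer is set opposite the mark and the clamp lever is over against its stop.

- **Turning:** I gripped the knob and pressed it until the clutch gripped, about 5 mm down, at 14–15.5 N. I turned it 120° clockwise and let it up. A look from above showed the pointer about 1 mm short, so I pressed again (14.4 N), added 6° and let go.
- **Pointer:** before clamping, the wrist camera above the mark put the pointer within about 0.4 mm of the post's middle. After clamping I checked it only in the coarser top view, where it still lined up.
- **Clamp:** I pushed the lever over until the force rose to about 10 N with almost no further movement. The ball then sat where a 0.5 rad lean away predicts, in both the wrist and scene pictures.
- **Bystanders:** the weight, spanner and bowl show no movement in the pictures, and the robot stands clear of everything.

Three things disagreed or went less well:
- **Finger length:** the fingers end about 30 mm short of the reported TCP. The first grasp shut on nothing just above the bar, and while shut they were lowered about 3 mm (1.4 N read, so they may have touched its top). I then regrasped lower.
- **Side forces:** the knob saw up to about 8 N sideways while turning.
- **Post height:** my fit of the post gave an impossible base height, so I set the pointer by the in-line view instead.

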